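Lemons into the cups of a display stand

ROBOT

A 6-joint arm with a two-finger parallel gripper is mounted at the origin on the work surface. World frame = base frame: x ahead of the robot, y to its left, z up, the work surface at z = 0. Lengths are in m, angles in degrees, forces in N, time in s.
With the tool pointing down it reaches from about 0.4 to 0.825 m from the base axis. Payload 7 kg.
Tool frame: the origin (TCP) lies midway between the tips of the shut fingers; the grasp point (between the pads) lies 19 mm behind it (r.grasp_offset is the distance from the TCP to the grasp point, in m); z points along the fingers, y is the line along which they close (so a half turn about z gives the same grasp; the last joint's range is limited). The gripper opens to 88 mm and grips with 3 to 60 N. Pads are 19 mm wide; open, the fingers measure 130 mm over their backs; the gripper's body (78 mm by 193 mm) begins 47 mm behind the grasp point.
Start: joints at [-54.483, 20.546, 0.682, 0, -70.136, -16.507], TCP at [0.22, -0.638, 0.227] pointing down, gripper open.
Joint ranges: [-176.03, 176.03], [-82.01, 121.73], [-58.28, 71.71], [-173.87, 95.51], [-174.79, -0.11], [-173.66, 173.66]. Speed limits (degrees/s): [136.94, 136.94, 172.46, 180, 180, 180].

INTERFACE

Orientations are given as [roll, pitch, yaw] about the fixed x, y, z axes, in that order (R = Rz(yaw) Ry(pitch) Rx(roll)).
In Python, from plant import r, capture, camera_model, job gives the robot as it stands.
- The arm moves only by the tool drive_tool, never from a script. Its argument "increments" is a list that holds one entry, the list of rows, each a list of 5 numbers: the gripper's target within -1 to 1 (fully open at 1, half-way at 0, shut at -1), then the shift along the tool's x, y, z scaled (see below), then the turn about the tool's z scaled (see below). In form: [[[gripper, tx, ty, tz, roll], ...]]. A call has 1 to 5 rows; each row is the pose to reach, as a shift and turn from the pose commanded when the call began, along the tool's axes at that moment, turning the shorter way round; what a row does not reach only later rows make up. The controller multiplies each number of a shift by 120 mm and each number of a turn by 360 degrees. A row lasts 1/8 s, in which the tool goes at most 62.5 mm and 10.7 degrees, less where a joint would pass 70% of its speed; a pose out of reach is approached as far as the arm can. A call with a number of a shift or a turn outside -1 to 1 is refused whole. A call with a gripper value outside its range is refused whole. The fingers move at their own pace and stop on an object; "squeeze" is the grip in N (left out, the last holds). Time passes only in rows, so rows that repeat a pose let the fingers close. It gives the time, the measured TCP pose, the force, the opening and the grip force at its end, in the units of the state.
- r.get_state(): the state, without advancing time (a new reading comes with each control period).
- capture(name): name is "side" or "top" or "wrist"; returns the picture (384x512x3 uint8, red, green, blue); there is no depth.
- camera_model(name): a dict with "camera_matrix" (3x3 intrinsics, pixels), "k1" (the pictures are not rectified: a ray, as slopes to the right and down, at radius r is drawn at 1 + k1 r^2 times it, then the intrinsics apply), "rvec" (rotation vector, rad) and "tvec" (3), from world to camera coordinates, as OpenCV has them. Camera axes: x right, y down, z forward; pixel columns grow to the right and rows downward; lengths in m; the calibration is good to about 2 mm. A picture is of the moment at which its call begins: read the wrist's pose just before it. camera_model takes no time and is no camera call; for the wrist camera it gives the pose at the moment of the call.
- job.close_job(): hands the job in; it is judged then, once.
The state is a dict: "time_s": time; "joints": joint angles; "qd": joint speeds; "joint_torque": joint torques, N m; "tcp_pos": TCP position; "eef_rot": TCP orientation; "contact_force": force on the tool from outside, world axes, zero at the start; "moment": the same for the moment, N m; "gripper_width": finger opening in m; "gripper_force": force on a finger pad.
Only numpy, scipy, OpenCV 4.12 (cv2) and the standard library are available. Lean on these libraries where they do the work, as an engineer would, in place of code of your own. Each camera call takes 0.05 s, during which the arm holds its last target. There are 200 camera calls.

TASK

Lay the two loose lemons in the two oval cups under the glass shelf of the display stand, one in each cup (either way round), lying lengthwise in the oval and left there at rest. Nobody has noted how high the sprung cup tray is clamped today, so feel for it: set each lemon down gently, without dropping it or pressing the tray hard down on its stop. Leave the jar, the bowl and the pastry brush where they are.

Things in the scene. Friction and masses are not known exactly. Their poses are not given: they have to be found in the camera images.
- lemon_a_center (a point): centre of one of two alike yellow lemons (hard, 0.08 to 0.15 kg; bruised by a fall of some 5 mm or by over 12 N against the stand): an ellipsoid 80 mm long and 54 mm across, plus a 5 mm nub at each end for looks; it lies on the counter on its side, centre 27 mm up, and rolls sideways when pushed. x axis: along the lemon's length (either end will do); the other two axes turn as it rolls
- lemon_b_center (a point): centre of one of two alike yellow lemons (hard, 0.08 to 0.15 kg; bruised by a fall of some 5 mm or by over 12 N against the stand): an ellipsoid 80 mm long and 54 mm across, plus a 5 mm nub at each end for looks; it lies on the counter on its side, centre 27 mm up, and rolls sideways when pushed. x axis: along the lemon's length (either end will do); the other two axes turn as it rolls
- lemon_a: the same lemon a; this origin is on its surface, 27 mm from the centre: use the centre point instead
- lemon_b: the same lemon b; this origin is on its surface, 27 mm from the centre: use the centre point instead
- stand: fixed display stand; origin on the counter midway between the cups; x points from its open front to its back (the front faces the robot's right, world -y, turned up to 35 degrees away from the robot), y to its left, z up. Wooden base plate x -70..100, y -125..125, 12 mm thick; posts at x 90, y +-115 mm carry the shelf; front and sides are open. A wooden tray (x -50..50, y -110..110, 8 mm thick) holds two white oval cups at x 0, y +-55 mm
- shelf_front (a point): middle of the lower front edge of the steel-framed glass shelf that roofs the cups: shelf x -12..98, y -125..125 mm of the stand, underside 275, top 285 mm above the counter. A tool pointing straight down does not fit over the cups: come from the front, tool leaning 30 to 45 degrees with its body out over the open front
- cup_left (a point): point on the base plate (12 mm up) straight below the centre of the left cup (stand y +55 mm), axes as the stand: gives the cup's x and y, NOT its height. Cups: oval, long axis along stand x, opening 56 x 38, outside 64 x 46 mm, thin rim 16 mm above the tray. A seated lemon lies lengthwise, 8 mm deep in the oval, its centre 19 mm above the rim
- cup_right (a point): same for the right cup (stand y -55 mm). Tray height differs each time and is not reported: both rims stand 56 to 101 mm above the counter (seated lemon's centre 75 to 120 mm). The tray yields downward on a spring: starts to give at about 2 N, 1 mm more per 1 N, hard stop after 6 mm (8 N)
- jar_center (a point): bystander: centre (55 mm up) of an upright green glass jar with red lid, 80 mm diameter, 110 mm high, behind the stand
- bowl_center (a point): bystander: steel bowl, 120 mm across the rim, 55 mm high, behind the stand; point on its axis 28 mm up
- brush: bystander: pastry brush 180 mm long lying flat on the counter to the right of the lemons, up to about 30 mm high; origin at its middle on the counter, x along it

How it is judged (in metres and radians):
On the way, in this order (a step that is already met when the one before it is completed fails the run):
1. one lemon rests, let go, in one of the cups (((horizontal distance between lemon_a_center and cup_left below 0.01 m and z of lemon_a_center in the frame of stand below 0.15 m and angle between the x axis of lemon_a_center and the x axis of stand, either way round below 0.4 rad and contact force between lemon_a and stand above 0.2 N and contact force between lemon_a and the fingers below 0.05 N and linear speed of lemon_a below 0.03 m/s) or (horizontal distance between lemon_a_center and cup_right below 0.01 m and z of lemon_a_center in the frame of stand below 0.15 m and angle between the x axis of lemon_a_center and the x axis of stand, either way round below 0.4 rad and contact force between lemon_a and stand above 0.2 N and contact force between lemon_a and the fingers below 0.05 N and linear speed of lemon_a below 0.03 m/s) or (horizontal distance between lemon_b_center and cup_left below 0.01 m and z of lemon_b_center in the frame of stand below 0.15 m and angle between the x axis of lemon_b_center and the x axis of stand, either way round below 0.4 rad and contact force between lemon_b and stand above 0.2 N and contact force between lemon_b and the fingers below 0.05 N and linear speed of lemon_b below 0.03 m/s) or (horizontal distance between lemon_b_center and cup_right below 0.01 m and z of lemon_b_center in the frame of stand below 0.15 m and angle between the x axis of lemon_b_center and the x axis of stand, either way round below 0.4 rad and contact force between lemon_b and stand above 0.2 N and contact force between lemon_b and the fingers below 0.05 N and linear speed of lemon_b below 0.03 m/s))), for 0.2 s.
2. both lemons rest, let go, one in each cup ((((horizontal distance between lemon_a_center and cup_left below 0.01 m and z of lemon_a_center in the frame of stand below 0.15 m and angle between the x axis of lemon_a_center and the x axis of stand, either way round below 0.4 rad and contact force between lemon_a and stand above 0.2 N and contact force between lemon_a and the fingers below 0.05 N and linear speed of lemon_a below 0.03 m/s) and (horizontal distance between lemon_b_center and cup_right below 0.01 m and z of lemon_b_center in the frame of stand below 0.15 m and angle between the x axis of lemon_b_center and the x axis of stand, either way round below 0.4 rad and contact force between lemon_b and stand above 0.2 N and contact force between lemon_b and the fingers below 0.05 N and linear speed of lemon_b below 0.03 m/s)) or ((horizontal distance between lemon_a_center and cup_right below 0.01 m and z of lemon_a_center in the frame of stand below 0.15 m and angle between the x axis of lemon_a_center and the x axis of stand, either way round below 0.4 rad and contact force between lemon_a and stand above 0.2 N and contact force between lemon_a and the fingers below 0.05 N and linear speed of lemon_a below 0.03 m/s) and (horizontal distance between lemon_b_center and cup_left below 0.01 m and z of lemon_b_center in the frame of stand below 0.15 m and angle between the x axis of lemon_b_center and the x axis of stand, either way round below 0.4 rad and contact force between lemon_b and stand above 0.2 N and contact force between lemon_b and the fingers below 0.05 N and linear speed of lemon_b below 0.03 m/s)))), for 0.2 s.
At the end, for the whole second after the job is handed in: each cup holds one lemon: centre within 10 mm (level) of the cup's centre, under the shelf (centre below 150 mm), lengthwise axis within 0.4 rad of the cup's long axis, resting on the cup with more than 0.2 N, slower than 0.03 m/s and not touched by the fingers ((((horizontal distance between lemon_a_center and cup_left below 0.01 m and z of lemon_a_center in the frame of stand below 0.15 m and angle between the x axis of lemon_a_center and the x axis of stand, either way round below 0.4 rad and contact force between lemon_a and stand above 0.2 N and contact force between lemon_a and the fingers below 0.05 N and linear speed of lemon_a below 0.03 m/s) and (horizontal distance between lemon_b_center and cup_right below 0.01 m and z of lemon_b_center in the frame of stand below 0.15 m and angle between the x axis of lemon_b_center and the x axis of stand, either way round below 0.4 rad and contact force between lemon_b and stand above 0.2 N and contact force between lemon_b and the fingers below 0.05 N and linear speed of lemon_b below 0.03 m/s)) or ((horizontal distance between lemon_a_center and cup_right below 0.01 m and z of lemon_a_center in the frame of stand below 0.15 m and angle between the x axis of lemon_a_center and the x axis of stand, either way round below 0.4 rad and contact force between lemon_a and stand above 0.2 N and contact force between lemon_a and the fingers below 0.05 N and linear speed of lemon_a below 0.03 m/s) and (horizontal distance between lemon_b_center and cup_left below 0.01 m and z of lemon_b_center in the frame of stand below 0.15 m and angle between the x axis of lemon_b_center and the x axis of stand, either way round below 0.4 rad and contact force between lemon_b and stand above 0.2 N and contact force between lemon_b and the fingers below 0.05 N and linear speed of lemon_b below 0.03 m/s)))).
It fails at once if a lemon is dropped: let go, centre over 40 mm up, it falls at over 0.33 m/s (a fall of 5 mm) ((linear speed of lemon_a above 0.33 m/s and height (world z) of lemon_a_center above 0.04 m and contact force between lemon_a and the fingers below 0.01 N) or (linear speed of lemon_b above 0.33 m/s and height (world z) of lemon_b_center above 0.04 m and contact force between lemon_b and the fingers below 0.01 N)).
It fails at once if a lemon is pressed or knocked on the stand with more than 12 N (contact force between any of lemon_a, lemon_b and stand above 12 N).
It fails at once if the jar, bowl or brush is moved by more than 25 mm (distance of any of jar_center, bowl_center, brush from where it was at the start of the episode above 0.025 m).
It also fails if it takes over 72 s, if anything falls off the work surface, if the arm or the gripper's body presses on something with over 40 N, if the wrist force passes 120 N, or if a joint passes its speed limit or range.

## Working session

There is one attempt and no reset: what is moved stays moved. The work goes in short steps, Python scripts to look and compute and a tool call to move; the robot and the scene stay as the last step left them, time stands still between calls to the robot, and variables do not carry over. Pictures are saved under pics/ and viewed, at most 10 in all, crops included, and the job is handed in when it is done.

Besides the shell and the picture viewer there is one more tool, called after "Emit:" as name([rows], argument=value, ...), one row to a line, values as JSON. drive_tool: Moves the arm, as the interface text tells. Its arguments: {"type":"object","properties":{"increments":{"type":"array"},"squeeze":{"type":"number"}},"required":["increments"]}

```bash
ls -la; mkdir -p pics; python3 - <<'E'
from plant import r,capture,camera_model,job
import cv2,numpy as np
print(r.get_state()); print(r.grasp_offset,[a for a in dir(r) if a[0]!='_'],[a for a in dir(job) if a[0]!='_'])
ims=[]
for n in("side","top","wrist"):
    m=camera_model(n); print(n,m)
    im=capture(n); np.save(f"pics/{n}0.npy",im); cv2.imwrite(f"pics/{n}0.png",im[:,:,::-1]); ims.append(im)
cv2.imwrite("pics/all0.png",cv2.resize(np.vstack([np.hstack(ims[:2]),np.hstack([ims[2],ims[2]*0])])[:,:,::-1],(800,600)))
E
```

```text
total 12
drwxr-xr-x  3 agent agent 4096 Dec  1 11:03 .
drwxr-xr-x 23 root  root  4096 Dec  1 11:03 ..
drwxr-xr-x  2 agent agent 4096 Dec  1 11:03 pics
{'time_s': 0.0, 'joints': array([-5.44820115e+01,  2.05893898e+01,  6.34444213e-01, -2.03249562e-02,
       -7.01374559e+01, -1.65068010e+01]), 'qd': array([-0.00602522,  0.03895073, -0.09915256,  0.05771737,  0.00120597,
        0.00091515]), 'joint_torque': array([-9.59420795e-04, -5.82715702e+01,  2.93039507e+01,  6.99655920e+00,
        6.93778595e-03, -1.15162370e-04]), 'tcp_pos': array([ 0.21969432, -0.63772255,  0.22565024]), 'eef_rot': array([ 1.79905977e+02, -7.93697888e-03, -1.60995727e+02]), 'contact_force': array([-0.58999356, -0.16505656, -0.06968897]), 'moment': array([0.01787624, 0.02187343, 0.00744211]), 'gripper_force': 0.0, 'gripper_width': 0.0875885457353376}
0.0188 ['Unreachable', 'get_state', 'grasp_offset'] ['close_job']
side {'camera_matrix': array([[383.88550362,   0.        , 250.23723148],
       [  0.        , 383.88550362, 190.81406623],
       [  0.        ,   0.        ,   1.        ]]), 'k1': -0.06961260622325463, 'rvec': array([ 0.61522117, -2.62627393,  1.24177135]), 'tvec': array([0.47945408, 0.3075267 , 1.15055565])}
top {'camera_matrix': array([[479.14680214,   0.        , 255.73322987],
       [  0.        , 479.14680214, 188.29691622],
       [  0.        ,   0.        ,   1.        ]]), 'k1': -0.09470481044815504, 'rvec': array([ 2.2108261 , -2.1678265 ,  0.09745048]), 'tvec': array([-0.01959736,  0.53556438,  1.59627043])}
wrist {'camera_matrix': array([[301.6636082 ,   0.        , 258.28863605],
       [  0.        , 301.6636082 , 197.37664092],
       [  0.        ,   0.        ,   1.        ]]), 'k1': -0.018816683038964256, 'rvec': array([-1.7324124 , -2.42842525, -0.30415626]), 'tvec': array([ 0.6735409 , -0.02966554,  0.38761372])}
```

View pics/all0.png

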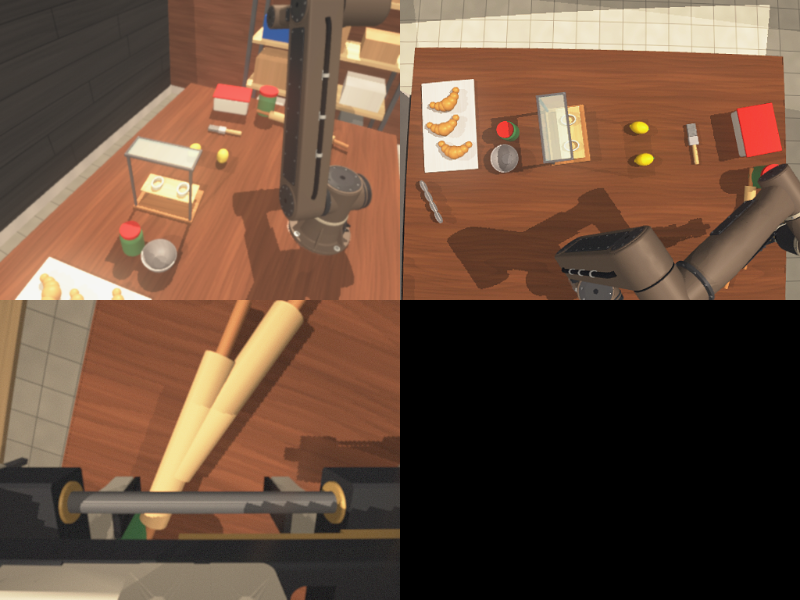

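The composite shows the side view (top-left), top view (top-right) and wrist view. In the composite, the stand is at about (565,130) and the lemons are at (638,128) and (644,159). The moves only offer a turn about tool z, but the task needs a lean, so I'll probe with a small turn while still clear of everything.

Emit:
drive_tool([
  [[1,0,0,-0.3,0.02],[1,0,0,-0.3,0.02],[1,0,0,-0.3,0.02]],
])

```text
time_s: 0.52
tcp_pos: [0.2199, -0.6379, 0.2622]
eef_rot: [180.0, 0.0, -168.2]
contact_force: [-0.4, -0.1, -0.6]
gripper_width: 0.0877
gripper_force: 0.0
```

```bash
cat >h.py <<'E'
import cv2,numpy as np
from plant import r,capture,camera_model,job
from scipy.spatial.transform import Rotation as Ro
def ray(m,p):
    p=np.atleast_2d(np.array(p,float)); K=m['camera_matrix']
    d=(p-K[:2,2])/[K[0,0],K[1,1]]; u=d.copy()
    for _ in range(20): u=d/(1+m['k1']*(u**2).sum(1,keepdims=True))
    R=Ro.from_rotvec(m['rvec']).as_matrix(); 
    return -R.T@m['tvec'], np.c_[u,np.ones(len(u))]@R
def onz(m,p,z):
    o,d=ray(m,p); return o+d*((z-o[2])/d[:,2:])
def proj(m,P):
    P=np.atleast_2d(np.array(P,float));c=P@Ro.from_rotvec(m['rvec']).as_matrix().T+m['tvec']; u=c[:,:2]/c[:,2:]
    u=u*(1+m['k1']*(u**2).sum(1,keepdims=True)); K=m['camera_matrix']; return u*[K[0,0],K[1,1]]+K[:2,2]
def tri(m1,p1,m2,p2):
    o1,d1=ray(m1,p1);o2,d2=ray(m2,p2);d1=d1[0];d2=d2[0]
    s,_,_,_=np.linalg.lstsq(np.c_[d1,-d2],o2-o1,rcond=None); a=o1+s[0]*d1;b=o2+s[1]*d2
    return (a+b)/2,np.linalg.norm(a-b)
def yellow(im,minA=60):
    hsv=cv2.cvtColor(im,cv2.COLOR_RGB2HSV); k=cv2.inRange(hsv,(24,150,90),(34,255,255))
    cs,_=cv2.findContours(k,cv2.RETR_EXTERNAL,cv2.CHAIN_APPROX_NONE)
    return [c for c in cs if cv2.contourArea(c)>minA]
E
python3 - <<'E'
from h import *
for n,z in(("top",.027),("side",.027)):
    m=camera_model(n); im=np.load(f"pics/{n}0.npy")
    for c in yellow(im):
        M=cv2.moments(c);p=np.array([M['m10']/M['m00'],M['m01']/M['m00']])
        (e,ax,an)=cv2.minAreaRect(c)
        q=c[:,0,:].astype(float); w=onz(m,q,z)[:,:2]; rr=cv2.minAreaRect((w*1000).astype(np.float32))
        mu=cv2.fitEllipse((w*1000).astype(np.float32))
        print(n,p,cv2.contourArea(c),onz(m,p,z)[0],'rect',rr,'ell',mu)
m=camera_model('top');im=np.load("pics/top0.npy")
cv2.imwrite("pics/topc.png",cv2.resize(im[100:225,100:300,::-1],(800,500),interpolation=cv2.INTER_CUBIC))
E
```

```text
top [314.87263682 203.37711443] 167.5 [ 0.48850336 -0.20882776  0.027     ] rect ((488.10235595703125, -209.32388305664062), (52.87067794799805, 48.3639030456543), 64.51779174804688) ell ((488.55859375, -208.82717895507812), (43.171504974365234, 57.11106872558594), 11.977914810180664)
top [308.77638454 162.58516196] 159.5 [ 0.62619602 -0.18679223  0.027     ] rect ((625.6566772460938, -186.7236328125), (54.97893524169922, 43.586875915527344), 45.83087921142578) ell ((626.2808227539062, -186.73617553710938), (41.00255584716797, 58.364967346191406), 160.1924591064453)
```

View pics/topc.png

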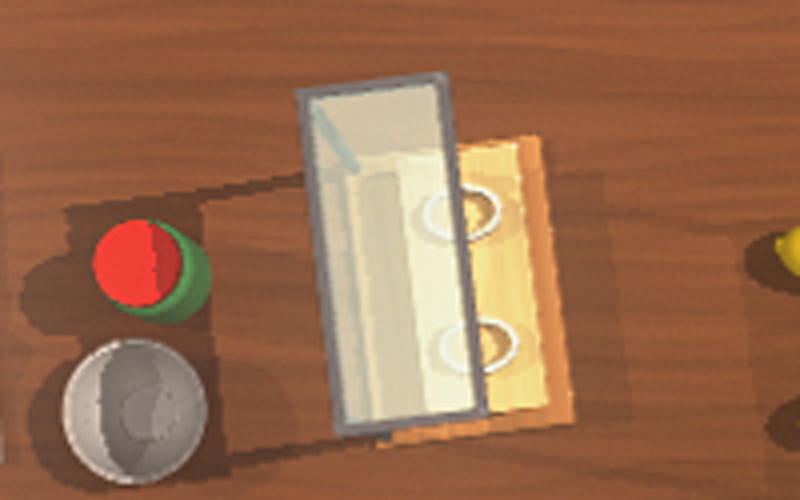

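The crop shows the shelf's outer corners at crop px (297,90), (446,73), (487,412), (340,436). The base plate's front corners are at (541,137) and (575,424), and the cups at (461,213) and (478,346).

```bash
cat >>h.py <<'E'
def lem(im,z=.027,n='top',m=None):
    m=m or camera_model(n); hsv=cv2.cvtColor(im,cv2.COLOR_RGB2HSV)
    k=cv2.inRange(hsv,(23,130,60),(36,255,255)); out=[]
    cs,_=cv2.findContours(k,cv2.RETR_EXTERNAL,cv2.CHAIN_APPROX_NONE)
    for c in cs:
        if cv2.contourArea(c)<60: continue
        K=np.zeros_like(k); cv2.drawContours(K,[c],-1,255,-1); v,u=np.nonzero(K)
        w=onz(m,np.c_[u,v],z)[:,:2]*1000; C=np.cov(w.T); l,V=np.linalg.eigh(C)
        out.append((w.mean(0),4*np.sqrt(l[::-1]),np.degrees(np.arctan2(V[1,1],V[0,1]))%180,(u.mean(),v.mean()),(u.min(),u.max(),v.min(),v.max())))
    return out
E
python3 - <<'E'
from h import *
m=camera_model('top');f=lambda q:np.array(q)/4+100-.375
S=np.array([[98,-125],[-12,-125],[-12,125],[98,125]])/1000.
W=onz(m,f([(297,90),(446,73),(487,412),(340,436)]),.285)[:,:2]
B=np.array([[-70,-125],[-70,125]])/1000.; WB=onz(m,f([(541,137),(575,424)]),.012)[:,:2]
def fit(S,W):
    s=S-S.mean(0);w=W-W.mean(0);U,_,Vt=np.linalg.svd(s.T@w);R=(U@Vt).T
    t=W.mean(0)-R@S.mean(0);return np.degrees(np.arctan2(R[1,0],R[0,0])),t,np.linalg.norm(S@R.T+t-W,axis=1)
print(W,WB);print(fit(S,W));print(fit(np.r_[S,B],np.r_[W,WB]))
a,t,_=fit(np.r_[S,B],np.r_[W,WB])
for z in(.06,.08,.1): 
    c=onz(m,f([(461,213),(478,346)]),z)[:,:2]; R=Ro.from_euler('z',a,degrees=True).as_matrix()[:2,:2]
    print(z,c,(c-t)@R)
print(lem(np.load("pics/top0.npy"))); print(onz(m,f([(135,262)]),.11),onz(m,f([(135,410)]),.055))
E
```

```text
[[0.70056562 0.23168641]
 [0.71489223 0.12555976]
 [0.47345952 0.09016376]
 [0.45447724 0.19310932]] [[0.72182992 0.06578218]
 [0.47688234 0.0314793 ]]
(np.float64(98.69527280638377), array([0.59234936, 0.11762404]), array([0.0017894 , 0.00297414, 0.00436582, 0.00254195]))
(np.float64(98.26086615587354), array([0.59111744, 0.11768546]), array([0.00095821, 0.0024359 , 0.00490146, 0.00377654, 0.00310467,
       0.00118476]))
0.06 [[0.64764285 0.12887369]
 [0.53757581 0.11200484]] [[ 0.00295055 -0.05754644]
 [ 0.0020712   0.05380228]]
0.08 [[0.64466849 0.12738207]
 [0.53600166 0.11072782]] [[ 0.00190177 -0.05438862]
 [ 0.00103361  0.05554358]]
0.1 [[0.64169412 0.12589045]
 [0.53442752 0.1094508 ]] [[ 8.52985403e-04 -5.12308037e-02]
 [-3.99111616e-06  5.72848768e-02]]
[(array([ 487.70830994, -202.6993744 ]), array([75.04568587, 49.02666455]), np.float64(99.69705938536578), (np.float64(313.0524193548387), np.float64(203.58064516129033)), (np.int64(300), np.int64(324), np.int64(197), np.int64(211))), (array([ 626.00459584, -181.87937244]), array([72.13314425, 48.07231895]), np.float64(73.58447908528386), (np.float64(307.32758620689657), np.float64(162.61206896551724)), (np.int64(297), np.int64(318), np.int64(156), np.int64(170)))]
[[0.59564541 0.38584814 0.11      ]] [[0.47927021 0.39459184 0.055     ]]
```

Emit:
drive_tool([
  [[1,0.45,1,0,0],[1,0.45,1,0,0],[1,0.45,1,0,0],[1,0.45,1,0,0]],
])

```text
time_s: 1.02
tcp_pos: [0.1422, -0.5315, 0.2627]
eef_rot: [-180.0, 0.0, -168.2]
contact_force: [0.3, -0.7, -0.3]
gripper_width: 0.0878
gripper_force: 0.0
```

Emit:
drive_tool([
  [[1,0.45,1,0,0],[1,0.45,1,0,0],[1,0.45,1,0,0],[1,0.45,1,0,0]],
])

```text
time_s: 1.52
tcp_pos: [0.0655, -0.4261, 0.2628]
eef_rot: [-180.0, 0.0, -168.2]
contact_force: [0.1, -0.5, -0.1]
gripper_width: 0.0878
gripper_force: 0.0
```

```bash
python3 - <<'E'
from plant import r
s=r.get_state(); print(s['joints'],s['tcp_pos'],s['eef_rot'])
E
```

```text
[-5.48337979e+01 -4.79665385e+00 -2.46491862e+01  6.67823407e-03
 -7.00970071e+01 -2.33410471e+01] [ 0.06553719 -0.42610818  0.26283446] [-1.79951180e+02  1.42252827e-02 -1.68172568e+02]
```

Emit:
drive_tool([
  [[1,0.8,0.22,0,0],[1,0.8,0.22,0,0],[1,0.8,0.22,0,0],[1,0.8,0.22,0,0]],
])

```text
time_s: 2.02
tcp_pos: [-0.0338, -0.4203, 0.2622]
eef_rot: [179.9, -0.0, -168.2]
contact_force: [0.2, -0.1, -0.5]
gripper_width: 0.0874
gripper_force: 0.0
```

Emit:
drive_tool([
  [[1,0.8,0.22,0,0],[1,0.8,0.22,0,0],[1,0.8,0.22,0,0],[1,0.8,0.22,0,0]],
])

```text
time_s: 2.52
tcp_pos: [-0.133, -0.4136, 0.2623]
eef_rot: [180.0, 0.0, -168.2]
contact_force: [0.3, 0.1, -0.0]
gripper_width: 0.0878
gripper_force: 0.0
```

Emit:
drive_tool([
  [[1,0,1,0,0],[1,0,1,0,0],[1,0,1,0,0],[1,0,1,0,0]],
])

```text
time_s: 3.02
tcp_pos: [-0.1576, -0.2963, 0.2631]
eef_rot: [-179.9, -0.0, -168.1]
contact_force: [-0.9, -0.7, -0.9]
gripper_width: 0.0876
gripper_force: 0.0
```

```bash
python3 - <<'E'
from plant import r
s=r.get_state(); print(s['joints'],s['tcp_pos'],s['eef_rot'])
E
```

```text
[-8.31497187e+01 -1.62990239e+01 -3.32414227e+01  5.43776919e-03
 -7.29431828e+01  5.05175718e+00] [-0.15761642 -0.29631499  0.26310116] [-1.79886484e+02 -1.52567259e-02 -1.68096387e+02]
```

Emit:
drive_tool([
  [[1,0,0.9,0,0],[1,0,0.9,0,0],[1,0,0.9,0,0],[1,0,0.9,0,0]],
])

```text
time_s: 3.52
tcp_pos: [-0.1802, -0.1909, 0.2629]
eef_rot: [-180.0, -0.0, -168.2]
contact_force: [1.2, 0.2, -0.6]
gripper_width: 0.0872
gripper_force: 0.0
```

```bash
python3 - <<'E'
from plant import r
s=r.get_state(); print(s['joints'],s['tcp_pos'],s['eef_rot'])
E
```

```text
[-8.63869549e+01 -2.72194708e+01 -3.87778566e+01  7.44678748e-03
 -7.84170446e+01  8.23270248e+00] [-0.18017442 -0.19092752  0.26287301] [-1.79976728e+02 -1.07387966e-02 -1.68152761e+02]
```

```bash
python3 - <<'E'
import numpy as np
from scipy.optimize import least_squares
D=[(-54.482,20.589,.634,.21969,-.63772,.22565),(-54.482,19.4999,3.780,.21986,-.63789,.26216),(-54.834,-4.797,-24.649,.06554,-.42611,.26283),(-83.150,-16.299,-33.241,-.15762,-.29631,.2631),(-86.387,-27.219,-38.778,-.18017,-.19093,.26287)]
D=np.array(D);J1,J2,J3=np.radians(D[:,:3]).T;P=D[:,3:]
def f(p):
    L1,L2,r0,h,l,a=p; r=L1*np.sin(J2)+L2*np.cos(J2-J3+a)+r0; z=h+L1*np.cos(J2)-L2*np.sin(J2-J3+a)
    return np.r_[r*np.cos(J1)+l*np.sin(J1)-P[:,0],r*np.sin(J1)-l*np.cos(J1)-P[:,1],z-P[:,2]]
s=least_squares(f,[.4,.4,0,.2,.19,0]);print(s.x,np.abs(s.fun).max())
E
```

```text
[ 6.00260549e-01  4.62532382e-01  3.61643517e-04 -1.80709878e-01
  1.91766181e-01 -5.43752833e-03] 0.00035557869767932626
```

Emit:
drive_tool([
  [[1,0,0,1,0],[1,0,0,1,0],[1,0,0,1,0],[1,0,0,1,0]],
])

```text
time_s: 4.03
tcp_pos: [-0.1806, -0.1917, 0.1444]
eef_rot: [-180.0, -0.1, -168.1]
contact_force: [-0.1, 0.3, 0.7]
gripper_width: 0.0874
gripper_force: 0.0
```

Emit:
drive_tool([
  [[1,0,0.2,0.4,0],[1,0,0.4,0.4,0],[1,0,0.6,0.4,0],[1,0,0.6,0.4,0]],
])

```text
time_s: 4.53
tcp_pos: [-0.2019, -0.1248, 0.1054]
eef_rot: [-179.8, 0.6, -168.3]
contact_force: [0.4, -1.7, -1.4]
gripper_width: 0.0872
gripper_force: 0.0
```

```bash
python3 - <<'E'
from plant import r
s=r.get_state(); print(s['joints'],s['tcp_pos'],s['eef_rot'])
E
```

```text
[-96.15564001 -22.51924807 -57.96925955  -0.82457566 -54.54090597
  18.36498509] [-0.20189483 -0.1247976   0.10538051] [-179.78239724    0.63551878 -168.26775446]
```

Emit:
drive_tool([
  [[1,0,0.8,0,0],[1,0,0.8,0,0],[1,0,0.8,0,0],[1,0,0.8,0,0]],
])

```text
time_s: 5.03
tcp_pos: [-0.2255, -0.0313, 0.1092]
eef_rot: [-179.8, 1.0, -168.2]
contact_force: [0.4, -0.5, -1.1]
gripper_width: 0.0879
gripper_force: 0.0
```

```bash
python3 - <<'E'
from plant import r
s=r.get_state(); print(s['joints'],s['tcp_pos'],s['eef_rot'])
E
```

```text
[-117.37566914  -24.58891703  -58.05796318   -1.06674111  -56.98686166
   39.71398211] [-0.22549476 -0.03126575  0.10921391] [-179.78559337    0.97871129 -168.24462044]
```

Emit:
drive_tool([
  [[1,0,0,0.8,0],[1,0,0,0.8,0],[1,0,0,0.8,0],[1,0,0,0.8,0]],
])

```text
time_s: 5.52
tcp_pos: [-0.256, -0.0358, 0.0353]
eef_rot: [-178.3, 4.0, -168.1]
contact_force: [-0.1, 0.3, -0.3]
gripper_width: 0.0876
gripper_force: 0.0
```

```bash
python3 - <<'E'
from plant import r
s=r.get_state(); print(s['joints'],s['tcp_pos'],s['eef_rot'])
E
```

```text
[-131.97371761   -4.23688157  -58.17649513   -5.96729982  -38.41135404
   58.6023279 ] [-0.25598656 -0.03584243  0.03527214] [-178.30193585    3.95819245 -168.06615284]
```

Emit:
drive_tool([
  [[1,0,-0.8,-0.8,0],[1,0,-0.8,-0.8,0],[1,0,-0.8,-0.8,0],[1,0,-0.8,-0.8,0]],
])

```text
time_s: 6.02
tcp_pos: [-0.2432, -0.1286, 0.1348]
eef_rot: [-178.0, 3.7, -167.9]
contact_force: [0.6, 0.1, -0.2]
gripper_width: 0.0873
gripper_force: 0.0
```

```bash
python3 - <<'E'
from plant import r
s=r.get_state(); print(s['joints'],s['tcp_pos'],s['eef_rot'])
E
```

```text
[-115.65604082  -14.63939557  -48.04510516   -4.96256205  -57.39355628
   40.35108599] [-0.2431885  -0.1285999   0.13476975] [-177.9991387     3.73586482 -167.944195  ]
```

```bash
cat >>h.py <<'E'
def st():
    s=r.get_state(); R=Ro.from_euler('xyz',s['eef_rot'],degrees=True).as_matrix(); z=R[:,2]
    print('t',round(s['time_s'],2),'J',s['joints'].round(1),'p',s['tcp_pos'].round(4),'tilt',np.degrees(np.arccos(-z[2])).round(1),'az',np.degrees(np.arctan2(z[1],z[0])).round(1),'yaxis',R[:,1].round(3),'F',s['contact_force'].round(1),'w',s['gripper_width'].round(4),s['gripper_force'])
    return s,R
def mv(d,R): print('units',(R.T@np.array(d,float)/.12).round(3))
E
python3 - <<'E'
from h import *
s,R=st(); mv(np.array([-.152,-.30,.06])-s['tcp_pos'],R); mv([-.139*.12,.99*.12,-.04],R)
E
```

```text
Traceback (most recent call last):
  File "h.py", line 35, in st
    print('t',round(s['time_s'],2),'J',s['joints'].round(1),'p',s['tcp_pos'].round(4),'tilt',np.degrees(np.arccos(-z[2])).round(1),'az',np.degrees(np.arctan2(z[1],z[0])).round(1),'yaxis',R[:,1].round(3),'F',s['contact_force'].round(1),'w',s['gripper_width'].round(4),s['gripper_force'])
                                                                                                                                                                                                                                               ^^^^^^^^^^^^^^^^^^^^^^^^
AttributeError: 'float' object has no attribute 'round'
```

```bash
sed -i "s/s\['gripper_width'\].round(4)/round(s['gripper_width'],4)/" h.py
python3 - <<'E'
from h import *
s,R=st(); mv(np.array([-.152,-.30,.06])-s['tcp_pos'],R); mv([-.139*.12,.99*.12,-.04],R)
E
```

```text
t 6.03 J [-115.7  -14.6  -48.    -5.   -57.4   40.4] p [-0.2432 -0.1286  0.1348] tilt 4.2 az -16.1 yaxis [-0.207  0.978 -0.035] F [ 0.6  0.1 -0.2] w 0.0873 0.0
units [-0.403 -1.532  0.705]
units [-0.049  1.008  0.302]
```

Emit:
drive_tool([
  [[1,-0.2,-0.77,0.35,0],[1,-0.2,-0.77,0.35,0],[1,-0.2,-0.77,0.35,0]],
])

```text
time_s: 6.4
tcp_pos: [-0.1973, -0.2132, 0.0947]
eef_rot: [-178.4, 4.0, -168.0]
contact_force: [-0.0, 0.8, -0.2]
gripper_width: 0.0879
gripper_force: 0.0
```

Emit:
drive_tool([
  [[1,-0.2,-0.77,0.35,0],[1,-0.2,-0.77,0.35,0],[1,-0.2,-0.77,0.35,0]],
])

```text
time_s: 6.78
tcp_pos: [-0.1527, -0.2997, 0.0574]
eef_rot: [-178.4, 4.0, -168.1]
contact_force: [0.4, 0.7, 0.6]
gripper_width: 0.0877
gripper_force: 0.0
```

Emit:
drive_tool([
  [[1,-0.05,0.5,0.15,0],[1,-0.05,1,0.3,0],[1,-0.05,1,0.3,0]],
])

```text
time_s: 7.15
tcp_pos: [-0.1776, -0.1874, 0.0255]
eef_rot: [-178.2, 5.0, -168.4]
contact_force: [-0.1, -0.6, -0.5]
gripper_width: 0.0875
gripper_force: 0.0
```

```bash
python3 - <<'E'
from h import *
s,R=st(); mv([-.139*.12,.99*.12,-.04],R)
E
```

```text
t 7.15 J [-96.8  -3.2 -58.3  -9.2 -35.2  25.9] p [-0.1776 -0.1874  0.0255] tilt 5.3 az -7.8 yaxis [-0.199  0.979 -0.031] F [-0.1 -0.6 -0.5] w 0.0875 0.0
units [-0.034  1.008  0.307]
```

```bash
cat >>h.py <<'E'
def plan(W,rolls):
    s,R=st(); p=s['tcp_pos']
    for w,ro in zip(W,rolls):
        u=(R.T@(np.array(w)-p)/.12).round(2); print(list(u),ro, '' if abs(u).max()<=1 else 'OVER')
        p=p+R@u*.12; R=R@Ro.from_euler('z',ro*360,degrees=True).as_matrix()
E
python3 - <<'E'
from h import *
W=[(-.17,-.285,.10),(-.12,-.37,.19),(-.02,-.42,.26),(.09,-.41,.32),(.20,-.38,.37),(.30,-.31,.38),(.38,-.21,.38),(.43,-.10,.38),(.44,.02,.38),(.43,.14,.38),(.37,.24,.38),(.29,.34,.38),(.20,.43,.38),(.12,.53,.38),(.06,.65,.36),(.03,.77,.34),(.01,.885,.30)]
plan(W,[0,0,-.06,-.06,-.06,-.06]+[0]*11)
E
```

```text
t 7.15 J [-96.8  -3.2 -58.3  -9.2 -35.2  25.9] p [-0.1776 -0.1874  0.0255] tilt 5.3 az -7.8 yaxis [-0.199  0.979 -0.031] F [-0.1 -0.6 -0.5] w 0.0875 0.0
[np.float64(0.05), np.float64(-0.83), np.float64(-0.6)] 0 
[np.float64(-0.33), np.float64(-0.8), np.float64(-0.7)] 0 
[np.float64(-0.78), np.float64(-0.59), np.float64(-0.5)] -0.06 
[np.float64(-0.85), np.float64(-0.46), np.float64(-0.42)] -0.06 
[np.float64(-0.75), np.float64(-0.64), np.float64(-0.33)] -0.06 
[np.float64(-0.76), np.float64(-0.67), np.float64(-0.01)] -0.06 
[np.float64(-0.74), np.float64(-0.78), np.float64(0.05)] 0 
[np.float64(-0.85), np.float64(-0.53), np.float64(0.02)] 0 
[np.float64(-0.97), np.float64(-0.23), np.float64(-0.0)] 0 
[np.float64(-1.01), np.float64(-0.05), np.float64(-0.02)] 0 OVER
[np.float64(-0.89), np.float64(0.37), np.float64(-0.06)] 0 
[np.float64(-0.92), np.float64(0.55), np.float64(-0.07)] 0 
[np.float64(-0.84), np.float64(0.63), np.float64(-0.08)] 0 
[np.float64(-0.92), np.float64(0.54), np.float64(-0.07)] 0 
[np.float64(-1.06), np.float64(0.37), np.float64(0.11)] 0 OVER
[np.float64(-1.03), np.float64(0.12), np.float64(0.13)] 0 OVER
[np.float64(-0.98), np.float64(0.06), np.float64(0.3)] 0
```

Emit:
drive_tool([
  [[1,0.05,-0.83,-0.6,0],[1,0.05,-0.83,-0.6,0],[1,0.05,-0.83,-0.6,0]],
])

```text
time_s: 7.52
tcp_pos: [-0.1696, -0.2907, 0.1017]
eef_rot: [-178.0, 4.8, -168.0]
contact_force: [-0.2, 0.8, -1.5]
gripper_width: 0.0876
gripper_force: 0.0
```

Emit:
drive_tool([
  [[1,-0.33,-0.8,-0.7,0],[1,-0.33,-0.8,-0.7,0],[1,-0.33,-0.8,-0.7,0]],
])

```text
time_s: 7.9
tcp_pos: [-0.118, -0.3737, 0.191]
eef_rot: [-178.1, 4.9, -168.0]
contact_force: [-0.5, 1.3, -0.8]
gripper_width: 0.0876
gripper_force: 0.0
```

Emit:
drive_tool([
  [[1,-0.78,-0.59,-0.5,-0.06],[1,-0.78,-0.59,-0.5,-0.06],[1,-0.78,-0.59,-0.5,-0.06]],
])

```text
time_s: 8.28
tcp_pos: [-0.0169, -0.4217, 0.2598]
eef_rot: [-176.5, 4.0, -146.2]
contact_force: [0.5, 0.4, -0.2]
gripper_width: 0.0878
gripper_force: 0.0
```

Emit:
drive_tool([
  [[1,-0.85,-0.46,-0.42,-0.06],[1,-0.85,-0.46,-0.42,-0.06],[1,-0.85,-0.46,-0.42,-0.06]],
])

```text
time_s: 8.65
tcp_pos: [0.0937, -0.4098, 0.32]
eef_rot: [-175.3, 2.5, -124.6]
contact_force: [-0.7, -0.4, -1.0]
gripper_width: 0.0876
gripper_force: 0.0
```

Emit:
drive_tool([
  [[1,-0.75,-0.64,-0.33,-0.06],[1,-0.75,-0.64,-0.33,-0.06],[1,-0.75,-0.64,-0.33,-0.06]],
])

```text
time_s: 9.02
tcp_pos: [0.2037, -0.3795, 0.3687]
eef_rot: [-174.8, 0.7, -103.1]
contact_force: [-1.3, 0.4, -0.7]
gripper_width: 0.0875
gripper_force: 0.0
```

Emit:
drive_tool([
  [[1,-0.76,-0.67,0,-0.06],[1,-0.76,-0.67,0,-0.06],[1,-0.76,-0.67,0,-0.06]],
])

```text
time_s: 9.4
tcp_pos: [0.3016, -0.3087, 0.3754]
eef_rot: [-175.1, -1.2, -81.6]
contact_force: [-0.8, 0.9, 1.1]
gripper_width: 0.0874
gripper_force: 0.0
```

```bash
python3 - <<'E'
from h import *
W=[(.38,-.21,.38),(.43,-.10,.38),(.44,.02,.38),(.43,.13,.38),(.38,.23,.38),(.30,.33,.38),(.21,.42,.38),(.13,.52,.38),(.07,.63,.36),(.04,.74,.34),(.015,.85,.30)]
plan(W,[0]*11)
E
```

```text
t 9.4 J [-20.6  -9.9 -14.2  -1.4 -80.8  29.2] p [ 0.3016 -0.3087  0.3754] tilt 5.1 az -5.4 yaxis [-0.985 -0.147 -0.086] F [-0.8  0.9  1.1] w 0.0874 0.0
[np.float64(-0.72), np.float64(-0.77), np.float64(0.01)] 0 
[np.float64(-0.84), np.float64(-0.54), np.float64(0.03)] 0 
[np.float64(-0.98), np.float64(-0.23), np.float64(0.0)] 0 
[np.float64(-0.92), np.float64(-0.05), np.float64(-0.01)] 0 
[np.float64(-0.88), np.float64(0.28), np.float64(-0.05)] 0 
[np.float64(-0.93), np.float64(0.54), np.float64(-0.06)] 0 
[np.float64(-0.85), np.float64(0.63), np.float64(-0.08)] 0 
[np.float64(-0.92), np.float64(0.53), np.float64(-0.06)] 0 
[np.float64(-0.98), np.float64(0.38), np.float64(0.11)] 0 
[np.float64(-0.95), np.float64(0.12), np.float64(0.14)] 0 
[np.float64(-0.94), np.float64(0.1), np.float64(0.3)] 0
```

Emit:
drive_tool([
  [[1,-0.72,-0.77,0,0],[1,-0.72,-0.77,0,0],[1,-0.72,-0.77,0,0]],
])

```text
time_s: 9.78
tcp_pos: [0.38, -0.2103, 0.3818]
eef_rot: [-175.1, -1.3, -81.8]
contact_force: [-0.2, -0.8, -0.5]
gripper_width: 0.0877
gripper_force: 0.0
```

Emit:
drive_tool([
  [[1,-0.84,-0.54,0.03,0],[1,-0.84,-0.54,0.03,0],[1,-0.84,-0.54,0.03,0]],
])

```text
time_s: 10.15
tcp_pos: [0.4296, -0.1022, 0.3816]
eef_rot: [-175.1, -1.3, -81.8]
contact_force: [-0.5, 0.3, -0.2]
gripper_width: 0.0875
gripper_force: 0.0
```

Emit:
drive_tool([
  [[1,-0.98,-0.23,0,0],[1,-0.98,-0.23,0,0],[1,-0.98,-0.23,0,0]],
])

```text
time_s: 10.52
tcp_pos: [0.44, 0.0179, 0.3818]
eef_rot: [-175.1, -1.4, -81.8]
contact_force: [0.0, -1.1, 0.1]
gripper_width: 0.0873
gripper_force: 0.0
```

Emit:
drive_tool([
  [[1,-0.92,-0.05,0,0],[1,-0.92,-0.05,0,0],[1,-0.92,-0.05,0,0]],
])

```text
time_s: 10.9
tcp_pos: [0.4307, 0.1269, 0.3798]
eef_rot: [-175.0, -1.4, -81.9]
contact_force: [-0.3, -1.0, -0.2]
gripper_width: 0.0876
gripper_force: 0.0
```

Emit:
drive_tool([
  [[1,-0.88,0.28,-0.05,0],[1,-0.88,0.28,-0.05,0],[1,-0.88,0.28,-0.05,0]],
])

```text
time_s: 11.28
tcp_pos: [0.3822, 0.2266, 0.3809]
eef_rot: [-175.0, -1.4, -81.9]
contact_force: [-0.4, 0.1, -0.6]
gripper_width: 0.0877
gripper_force: 0.0
```

Emit:
drive_tool([
  [[1,-0.93,0.54,-0.06,0],[1,-0.93,0.54,-0.06,0],[1,-0.93,0.54,-0.06,0]],
])

```text
time_s: 11.65
tcp_pos: [0.3017, 0.3285, 0.3797]
eef_rot: [-175.0, -1.4, -81.8]
contact_force: [-0.6, -0.7, 1.2]
gripper_width: 0.0876
gripper_force: 0.0
```

Emit:
drive_tool([
  [[1,-0.85,0.63,-0.08,0],[1,-0.85,0.63,-0.08,0],[1,-0.85,0.63,-0.08,0]],
])

```text
time_s: 12.02
tcp_pos: [0.2124, 0.419, 0.38]
eef_rot: [-174.9, -1.5, -81.8]
contact_force: [1.8, 0.8, -1.1]
gripper_width: 0.0882
gripper_force: 0.0
```

Emit:
drive_tool([
  [[1,-0.92,0.53,-0.06,0],[1,-0.92,0.53,-0.06,0],[1,-0.92,0.53,-0.06,0]],
])

```text
time_s: 12.4
tcp_pos: [0.1342, 0.5198, 0.3781]
eef_rot: [-174.9, -1.5, -81.9]
contact_force: [0.7, -1.2, 0.4]
gripper_width: 0.0872
gripper_force: 0.0
```

Emit:
drive_tool([
  [[1,-0.98,0.38,0.11,0],[1,-0.98,0.38,0.11,0],[1,-0.98,0.38,0.11,0]],
])

```text
time_s: 12.78
tcp_pos: [0.0746, 0.6296, 0.3561]
eef_rot: [-174.9, -1.7, -81.9]
contact_force: [0.0, -1.2, -0.3]
gripper_width: 0.0881
gripper_force: 0.0
```

Emit:
drive_tool([
  [[1,-0.95,0.12,0.14,0],[1,-0.95,0.12,0.14,0],[1,-0.95,0.12,0.14,0]],
])

```text
time_s: 13.15
tcp_pos: [0.0468, 0.74, 0.3343]
eef_rot: [-174.9, -1.8, -82.0]
contact_force: [0.1, -0.0, -1.3]
gripper_width: 0.0879
gripper_force: 0.0
```

Emit:
drive_tool([
  [[1,-0.94,0.1,0.3,0],[1,-0.94,0.1,0.3,0],[1,-0.94,0.1,0.3,0]],
])

```text
time_s: 13.52
tcp_pos: [0.0221, 0.849, 0.291]
eef_rot: [-174.9, -2.0, -82.0]
contact_force: [-0.1, -0.8, -1.7]
gripper_width: 0.0875
gripper_force: 0.0
```

```bash
python3 - <<'E'
from h import *
s,R=st(); mv([-.03,.12,0],R)
E
```

```text
t 13.53 J [103.7  38.2  35.7   4.9 -90.  -95.7] p [0.0221 0.849  0.291 ] tilt 5.4 az -13.3 yaxis [-0.986 -0.142 -0.088] F [-0.1 -0.8 -1.7] w 0.0875 0.0
units [-1.024  0.104 -0.045]
```

Emit:
drive_tool([
  [[1,-1,0.1,-0.2,0],[1,-1,0.1,-0.2,0],[1,-1,0.1,-0.2,0]],
])

```text
time_s: 13.9
tcp_pos: [-0.0073, 0.9533, 0.3124]
eef_rot: [-174.6, -0.7, -81.9]
contact_force: [10.6, 51.5, 37.9]
gripper_width: 0.0876
gripper_force: 0.0
```

Emit:
drive_tool([
  [[1,-1,0.1,-0.2,0],[1,-1,0.1,-0.2,0],[1,-1,0.1,-0.2,0]],
])

```text
time_s: 14.28
tcp_pos: [-0.0328, 0.9841, 0.2962]
eef_rot: [-174.0, 2.7, -81.5]
contact_force: [0.6, -0.4, -0.1]
gripper_width: 0.0875
gripper_force: 0.0
```

```bash
python3 - <<'E'
from h import *
s,R=st(); mv([-.03,.12,0],R)
E
```

```text
t 14.28 J [ 105.5   56.5   71.6    6.5 -103.   -95.6] p [-0.0328  0.9841  0.2962] tilt 6.6 az 32.8 yaxis [-0.984 -0.142 -0.105] F [ 0.6 -0.4 -0.1] w 0.0875 0.0
units [-1.025  0.104  0.038]
```

Emit:
drive_tool([
  [[1,-1,0,-0.2,0],[1,-1,0,-0.2,0],[1,-1,0,-0.2,0]],
])

```text
time_s: 14.65
tcp_pos: [-0.0458, 1.0129, 0.2834]
eef_rot: [-173.3, 6.0, -81.1]
contact_force: [-0.1, -0.1, 0.6]
gripper_width: 0.0875
gripper_force: 0.0
```

Emit:
drive_tool([
  [[1,-1,0,-0.4,0],[1,-1,0,-0.4,0],[1,-1,0,-0.4,0]],
])

```text
time_s: 15.02
tcp_pos: [-0.0592, 1.0307, 0.2969]
eef_rot: [-172.5, 9.4, -80.6]
contact_force: [0.2, -0.6, -0.4]
gripper_width: 0.0875
gripper_force: 0.0
```

```bash
python3 - <<'E'
from h import *
s,R=st(); mv([-.03,.12,0],R)
E
```

```text
t 15.03 J [107.1  57.3  71.7   8.7 -95.9 -96.8] p [-0.0592  1.0307  0.2969] tilt 12.0 az 60.7 yaxis [-0.982 -0.14  -0.128] F [ 0.2 -0.6 -0.4] w 0.0875 0.0
units [-1.013  0.105  0.156]
```

Emit:
drive_tool([
  [[1,-1,0.8,-0.7,0],[1,-1,0.8,-0.7,0],[1,-1,0.8,-0.7,0]],
])

```text
time_s: 15.4
tcp_pos: [-0.1485, 1.0255, 0.3301]
eef_rot: [-172.1, 12.7, -80.1]
contact_force: [0.2, -0.4, -0.2]
gripper_width: 0.0875
gripper_force: 0.0
```

Emit:
drive_tool([
  [[1,-1,0.6,-0.2,0],[1,-1,0.6,-0.2,0]],
])

```text
time_s: 15.65
tcp_pos: [-0.2023, 1.0389, 0.326]
eef_rot: [-171.8, 15.7, -79.7]
contact_force: [0.2, 0.3, 0.2]
gripper_width: 0.0873
gripper_force: 0.0
```

```bash
python3 - <<'E'
from h import *
s,R=st(); mv([-.03,.12,0],R)
E
```

```text
t 15.65 J [ 115.6   56.8   71.6   12.   -91.8 -104.7] p [-0.2023  1.0389  0.326 ] tilt 17.7 az 72.2 yaxis [-0.981 -0.139 -0.138] F [0.2 0.3 0.2] w 0.0873 0.0
units [-0.99   0.106  0.266]
```

Emit:
drive_tool([
  [[1,-1,0.8,-0.2,0],[1,-1,0.8,-0.2,0]],
])

```text
time_s: 15.9
tcp_pos: [-0.2672, 1.0454, 0.3239]
eef_rot: [-171.6, 18.7, -79.2]
contact_force: [-0.1, -0.7, 0.1]
gripper_width: 0.0873
gripper_force: 0.0
```

Emit:
drive_tool([
  [[1,-1,0.8,-0.2,0],[1,-1,0.8,-0.2,0]],
])

```text
time_s: 16.15
tcp_pos: [-0.327, 1.0484, 0.3262]
eef_rot: [-171.6, 21.8, -78.7]
contact_force: [-0.2, 0.3, -0.3]
gripper_width: 0.0877
gripper_force: 0.0
```

Emit:
drive_tool([
  [[1,-1,0.8,-0.2,0],[1,-1,0.8,-0.2,0]],
])

```text
time_s: 16.4
tcp_pos: [-0.3819, 1.0485, 0.3319]
eef_rot: [-171.7, 25.0, -78.3]
contact_force: [0.7, -0.0, 0.3]
gripper_width: 0.0878
gripper_force: 0.0
```

Emit:
drive_tool([
  [[1,-1,0.8,-0.2,0],[1,-1,0.8,-0.2,0]],
])

```text
time_s: 16.65
tcp_pos: [-0.4334, 1.046, 0.3408]
eef_rot: [-172.0, 28.1, -77.8]
contact_force: [0.5, -1.0, -0.1]
gripper_width: 0.0877
gripper_force: 0.0
```

```bash
python3 - <<'E'
from h import *
s,R=st(); mv([-.03,.12,0],R)
E
```

```text
t 16.65 J [ 128.1   59.1   71.7   19.5  -80.8 -117.3] p [-0.4334  1.046   0.3408] tilt 29.1 az 85.6 yaxis [-0.982 -0.146 -0.123] F [ 0.5 -1.  -0.1] w 0.0877 0.0
units [-0.909  0.1    0.476]
```

Emit:
drive_tool([
  [[1,-1,1,-0.2,0],[1,-1,1,-0.2,0]],
])

```text
time_s: 16.9
tcp_pos: [-0.492, 1.0364, 0.3488]
eef_rot: [-172.3, 31.1, -77.3]
contact_force: [0.0, 0.9, 0.3]
gripper_width: 0.0876
gripper_force: 0.0
```

Emit:
drive_tool([
  [[1,-1,1,-0.2,0],[1,-1,1,-0.2,0]],
])

```text
time_s: 17.15
tcp_pos: [-0.546, 1.0243, 0.3602]
eef_rot: [-172.8, 34.1, -76.8]
contact_force: [-0.1, -0.1, -1.0]
gripper_width: 0.0876
gripper_force: 0.0
```

```bash
python3 - <<'E'
from h import *
W=[(-.40,.92,.36),(-.29,.83,.38),(-.18,.74,.39),(-.07,.65,.39),(.04,.56,.39),(.14,.46,.39),(.23,.36,.39),(.31,.25,.39),(.36,.14,.39),(.40,.03,.39),(.44,-.09,.39),(.47,-.20,.36)]
plan(W,[0]*12)
E
```

```text
t 17.15 J [ 134.3   59.9   71.7   23.9  -76.3 -123.7] p [-0.546   1.0243  0.3602] tilt 34.8 az 90.6 yaxis [-0.982 -0.158 -0.103] F [-0.1 -0.1 -1. ] w 0.0876 0.0
[np.float64(0.93), np.float64(-1.06), np.float64(-0.5)] 0 OVER
[np.float64(0.69), np.float64(-0.8), np.float64(-0.57)] 0 
[np.float64(0.73), np.float64(-0.79), np.float64(-0.5)] 0 
[np.float64(0.77), np.float64(-0.78), np.float64(-0.44)] 0 
[np.float64(0.78), np.float64(-0.78), np.float64(-0.43)] 0 
[np.float64(0.83), np.float64(-0.68), np.float64(-0.48)] 0 
[np.float64(0.82), np.float64(-0.61), np.float64(-0.48)] 0 
[np.float64(0.86), np.float64(-0.51), np.float64(-0.53)] 0 
[np.float64(0.82), np.float64(-0.26), np.float64(-0.52)] 0 
[np.float64(0.8), np.float64(-0.18), np.float64(-0.53)] 0 
[np.float64(0.87), np.float64(-0.17), np.float64(-0.57)] 0 
[np.float64(0.92), np.float64(-0.08), np.float64(-0.32)] 0
```

Emit:
drive_tool([
  [[1,0.93,-1,-0.5,0],[1,0.93,-1,-0.5,0],[1,0.93,-1,-0.5,0]],
])

```text
time_s: 17.52
tcp_pos: [-0.4414, 0.9489, 0.361]
eef_rot: [-172.8, 34.1, -76.8]
contact_force: [-0.7, 1.2, 1.4]
gripper_width: 0.0875
gripper_force: 0.0
```

Emit:
drive_tool([
  [[1,0.7,-0.85,-0.57,0],[1,0.7,-0.85,-0.57,0],[1,0.7,-0.85,-0.57,0]],
])

```text
time_s: 17.9
tcp_pos: [-0.3223, 0.8573, 0.3854]
eef_rot: [-172.9, 34.2, -77.0]
contact_force: [-0.6, 1.3, 0.6]
gripper_width: 0.0882
gripper_force: 0.0
```

Emit:
drive_tool([
  [[1,0.73,-0.8,-0.5,0],[1,0.73,-0.8,-0.5,0],[1,0.73,-0.8,-0.5,0]],
])

```text
time_s: 18.27
tcp_pos: [-0.2115, 0.7675, 0.3947]
eef_rot: [-172.9, 34.2, -77.0]
contact_force: [-0.4, 0.8, 0.7]
gripper_width: 0.0876
gripper_force: 0.0
```

Emit:
drive_tool([
  [[1,0.77,-0.78,-0.44,0],[1,0.77,-0.78,-0.44,0],[1,0.77,-0.78,-0.44,0]],
])

```text
time_s: 18.65
tcp_pos: [-0.1024, 0.6778, 0.3949]
eef_rot: [-172.9, 34.2, -77.0]
contact_force: [-0.5, 1.3, -0.1]
gripper_width: 0.0877
gripper_force: 0.0
```

Emit:
drive_tool([
  [[1,0.78,-0.78,-0.43,0],[1,0.78,-0.78,-0.43,0],[1,0.78,-0.78,-0.43,0]],
])

```text
time_s: 19.02
tcp_pos: [0.0069, 0.588, 0.3943]
eef_rot: [-172.9, 34.2, -77.0]
contact_force: [-0.5, -0.1, 1.3]
gripper_width: 0.0875
gripper_force: 0.0
```

Emit:
drive_tool([
  [[1,0.83,-0.68,-0.48,0],[1,0.83,-0.68,-0.48,0],[1,0.83,-0.68,-0.48,0]],
])

```text
time_s: 19.4
tcp_pos: [0.1057, 0.4878, 0.3945]
eef_rot: [-172.8, 34.2, -76.9]
contact_force: [0.1, 1.2, 0.5]
gripper_width: 0.0876
gripper_force: 0.0
```

Emit:
drive_tool([
  [[1,0.82,-0.61,-0.48,0],[1,0.82,-0.61,-0.48,0],[1,0.82,-0.61,-0.48,0]],
])

```text
time_s: 19.77
tcp_pos: [0.1974, 0.387, 0.3949]
eef_rot: [-172.7, 34.3, -77.1]
contact_force: [0.4, 1.4, 0.1]
gripper_width: 0.0877
gripper_force: 0.0
```

```bash
python3 - <<'E'
from h import *
W=[(.31,.25,.40),(.36,.14,.40),(.40,.03,.39),(.44,-.09,.39),(.47,-.21,.34),(.475,-.31,.25)]
plan(W,[0]*12)
E
```

```text
t 19.77 J [ 87.9 -28.3 -30.6  -1.6 -52.9 -76.7] p [0.1974 0.387  0.3949] tilt 34.9 az 90.2 yaxis [-0.983 -0.153 -0.105] F [0.4 1.4 0.1] w 0.0877 0.0
[np.float64(1.07), np.float64(-0.75), np.float64(-0.69)] 0 OVER
[np.float64(0.82), np.float64(-0.27), np.float64(-0.53)] 0 
[np.float64(0.84), np.float64(-0.18), np.float64(-0.45)] 0 
[np.float64(0.87), np.float64(-0.18), np.float64(-0.58)] 0 
[np.float64(1.09), np.float64(-0.05), np.float64(-0.23)] 0 OVER
[np.float64(1.1), np.float64(0.17), np.float64(0.14)] 0 OVER
```

Emit:
drive_tool([
  [[1,0.95,-0.75,-0.65,0],[1,0.95,-0.75,-0.65,0],[1,0.95,-0.75,-0.65,0]],
])

```text
time_s: 20.15
tcp_pos: [0.2845, 0.2906, 0.3992]
eef_rot: [-173.0, 33.6, -77.1]
contact_force: [0.4, 0.5, 0.6]
gripper_width: 0.0878
gripper_force: 0.0
```

Emit:
drive_tool([
  [[1,0.9,-0.3,-0.55,0],[1,0.9,-0.3,-0.55,0],[1,0.9,-0.3,-0.55,0]],
])

```text
time_s: 20.52
tcp_pos: [0.3411, 0.1696, 0.3968]
eef_rot: [-173.1, 33.5, -77.4]
contact_force: [0.4, 0.5, -0.4]
gripper_width: 0.0877
gripper_force: 0.0
```

Emit:
drive_tool([
  [[1,0.88,-0.2,-0.5,0],[1,0.88,-0.2,-0.5,0],[1,0.88,-0.2,-0.5,0]],
])

```text
time_s: 20.9
tcp_pos: [0.385, 0.0513, 0.3888]
eef_rot: [-173.4, 33.5, -77.9]
contact_force: [-0.3, 1.7, 0.4]
gripper_width: 0.0874
gripper_force: 0.0
```

Emit:
drive_tool([
  [[1,0.9,-0.18,-0.55,0],[1,0.9,-0.18,-0.55,0],[1,0.9,-0.18,-0.55,0]],
])

```text
time_s: 21.28
tcp_pos: [0.4256, -0.0685, 0.3857]
eef_rot: [-173.4, 33.5, -77.6]
contact_force: [-1.1, 0.3, -0.3]
gripper_width: 0.0879
gripper_force: 0.0
```

Emit:
drive_tool([
  [[1,1,-0.05,-0.25,0],[1,1,-0.05,-0.25,0],[1,1,-0.05,-0.25,0]],
])

```text
time_s: 21.65
tcp_pos: [0.4527, -0.181, 0.3432]
eef_rot: [-173.5, 33.7, -77.6]
contact_force: [-0.2, 1.0, -0.3]
gripper_width: 0.0872
gripper_force: 0.0
```

```bash
python3 - <<'E'
from h import *
s,R=st()
m=camera_model('top'); im=capture('top'); np.save('pics/top1.npy',im)
for l in lem(im): print(l)
ms=camera_model('side'); i2=capture('side'); np.save('pics/side1.npy',i2)
for l in lem(i2,n='side'): print('side',l)
mw=camera_model('wrist'); i3=capture('wrist'); np.save('pics/wrist1.npy',i3)
for l in lem(i3,n='wrist',m=mw): print('wrist',l)
c=cv2.resize(im[145:225,280:340],(480,640),interpolation=cv2.INTER_CUBIC)[:600]
s2=cv2.resize(i2,(320,240)); w2=cv2.resize(i3,(320,240)); a=np.zeros((600,800,3),np.uint8); a[:,:480]=c; a[:240,480:]=s2; a[300:540,480:]=w2
cv2.imwrite('pics/mix1.png',a[:,:,::-1])
E
```

```text
t 21.65 J [ -25.    11.9    7.8  -31.  -100.6   33.6] p [ 0.4527 -0.181   0.3432] tilt 34.2 az 90.8 yaxis [-0.984 -0.152 -0.094] F [-0.2  1.  -0.3] w 0.0872 0.0
(array([ 492.05425426, -201.12730886]), array([76.02187272, 49.22478318]), np.float64(101.50678672291608), (np.float64(312.600790513834), np.float64(202.2806324110672)), (np.int64(300), np.int64(323), np.int64(195), np.int64(209)))
(array([ 622.66711141, -181.04192514]), array([74.26208328, 48.66874507]), np.float64(74.14434342184124), (np.float64(307.07112970711296), np.float64(163.5857740585774)), (np.int64(295), np.int64(318), np.int64(157), np.int64(171)))
wrist (array([ 491.01230063, -192.15793393]), array([50.46225374, 40.65047474]), np.float64(8.90361869148012), (np.float64(253.8654019873532), np.float64(14.152664859981932)), (np.int64(234), np.int64(274), np.int64(0), np.int64(34)))
wrist (array([ 626.59314463, -169.36257647]), array([53.42556183, 35.11703304]), np.float64(28.92819702321907), (np.float64(146.2863387978142), np.float64(12.481967213114753)), (np.int64(128), np.int64(165), np.int64(0), np.int64(30)))
```

View pics/mix1.png

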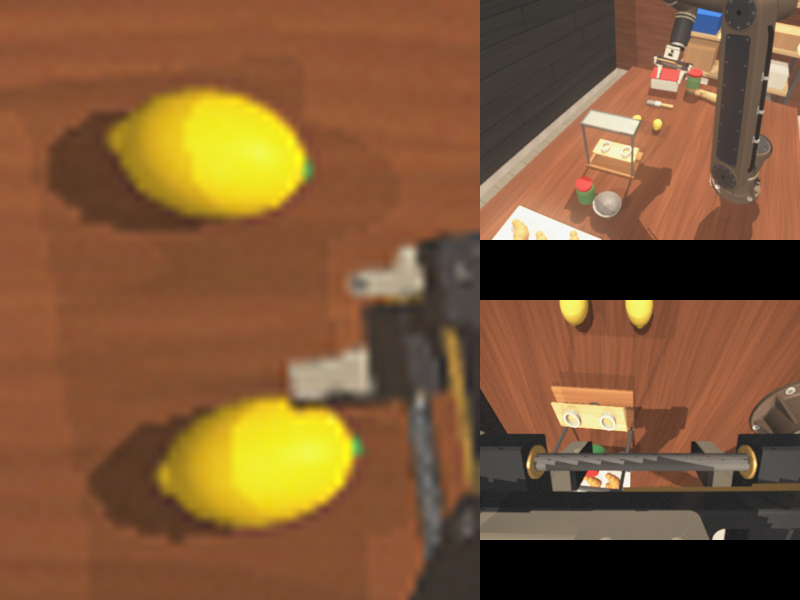

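The mix shows lemon A centred at top px (311.8,202.3) and lemon B at (305.7,163.7). The wrist camera sees both cups at about (147,192) and (205,197), so I can triangulate the rims.

```bash
python3 - <<'E'
from h import *
m=camera_model('top')
print('A',onz(m,[(311.8,202.3)],.027),'B',onz(m,[(305.7,163.7)],.027))
for p in ([(157/8,475/8),(358/8,448/8)],[(107/8,140/8),(312/8,170/8)]):
    q=onz(m,np.array(p)+[280-.44,145-.44],.027)[:,:2]; d=q[0]-q[1]; print('axis',np.degrees(np.arctan2(d[1],d[0])),np.linalg.norm(d))
im=np.load('pics/wrist1.npy'); mw=camera_model('wrist')
print({k:np.array(v).tolist() for k,v in mw.items()})
a=cv2.resize(im[135:235,100:250],(800,533),interpolation=cv2.INTER_CUBIC); cv2.imwrite('pics/w1c.png',a[:,:,::-1])
E
```

```text
A [[ 0.49193038 -0.19841052  0.027     ]] B [[ 0.62216662 -0.17638452  0.027     ]]
axis 98.71065569223413 0.08571430192280187
axis 82.88804416627725 0.08778142531959877
{'camera_matrix': [[301.6636081957723, 0.0, 258.28863604696716], [0.0, 301.6636081957723, 197.3766409207413], [0.0, 0.0, 1.0]], 'k1': -0.018816683038964256, 'rvec': [0.2853961766274747, -2.8284277299163585, -1.2689408068351269], 'tvec': [0.45052903242984993, -0.033688548732944454, 0.5543757700539161]}
```

View pics/w1c.png

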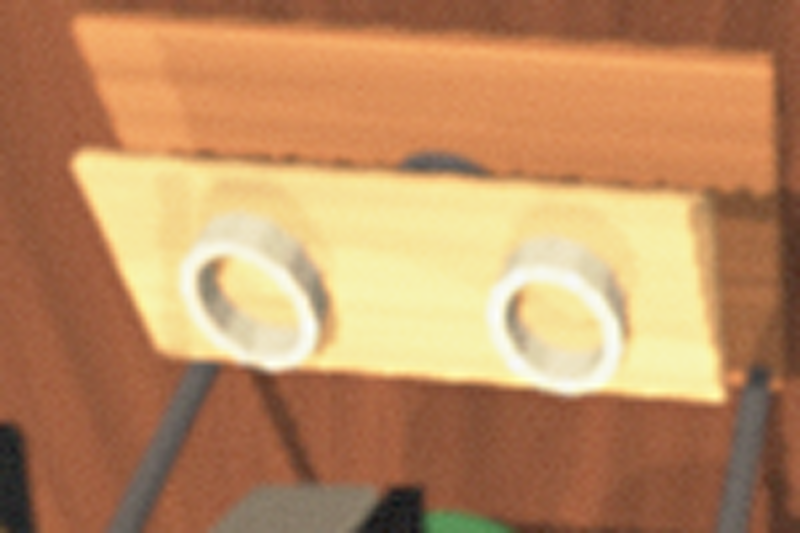

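```bash
python3 - <<'E'
from h import *
mw=camera_model('wrist');m=camera_model('top')
g=lambda q:np.array(q)/5.333+[100-.4,135-.4]; f=lambda q:np.array(q)/4+100-.375
R_=tri(mw,[g((251,305))],m,[f((462,214))]);L_=tri(mw,[g((556,329))],m,[f((479,347))])
print('R',R_,'L',L_, 'sep',np.linalg.norm(R_[0][:2]-L_[0][:2]))
d=(L_[0]-R_[0])[:2]; print('yaw',np.degrees(np.arctan2(d[1],d[0]))-90,'mid',(L_[0]+R_[0])/2)
W=onz(mw,g([(75,17),(772,55)]),.012);print(W)
for z in (.06,.07,.08,.09,.1):
    a=onz(mw,g([(251,305),(556,329)]),z); e=a[1]-a[0]; print(z,a[:,:2].round(4).tolist(),np.linalg.norm(e), np.degrees(np.arctan2(e[1],e[0]))%360-90)
    b=onz(mw,g([(75,150),(708,195)]),z);e=b[1]-b[0]; print('  tray',b[:,:2].round(4).tolist(),np.linalg.norm(e))
E
```

```text
R (array([0.64467127, 0.12687884, 0.07512549]), np.float64(0.00018229736567405833)) L (array([0.53589237, 0.11016816, 0.07518893]), np.float64(0.0006267065008268045)) sep 0.11005496824112124
yaw -261.26646529917207 mid [0.59028182 0.1185235  0.07515721]
[[0.72122183 0.06490927 0.012     ]
 [0.47877005 0.02449824 0.012     ]]
0.06 [[0.6523, 0.1454], [0.5392, 0.1281]] 0.11436008368320225 98.71077301463859
  tray [[0.7041, 0.0807], [0.4907, 0.0478]] 0.2159242116550294
0.07 [[0.6473, 0.1331], [0.5372, 0.1163]] 0.11135172974714429 98.71077301463859
  tray [[0.6978, 0.0702], [0.49, 0.0381]] 0.21024411392248443
0.08 [[0.6423, 0.1209], [0.5353, 0.1045]] 0.10834337581108645 98.71077301463862
  tray [[0.6915, 0.0596], [0.4893, 0.0285]] 0.2045640161899394
0.09 [[0.6374, 0.1086], [0.5333, 0.0927]] 0.10533502187502836 98.71077301463862
  tray [[0.6852, 0.0491], [0.4886, 0.0188]] 0.19888391845739445
0.1 [[0.6324, 0.0964], [0.5313, 0.0809]] 0.10232666793897051 98.71077301463856
  tray [[0.6789, 0.0385], [0.4879, 0.0091]] 0.19320382072484954
```

```bash
python3 - <<'E'
from h import *
s,R=st(); z=R[:,2]; C=np.array([.491,-.200,.027]); T=C+.011*z; print(T)
plan([(.478,-.237,.23),T-.10*z,T],[0]*3)
E
```

```text
t 21.8 J [ -24.8   11.4    7.8  -31.1 -100.7   33.5] p [ 0.4522 -0.1786  0.3471] tilt 34.1 az 90.4 yaxis [-0.983 -0.155 -0.1  ] F [ 0.5 -0.3  0.8] w 0.0879 0.0
[ 0.49095743 -0.1938343   0.01789053]
t 21.8 J [ -24.8   11.4    7.8  -31.1 -100.7   33.5] p [ 0.4522 -0.1786  0.3471] tilt 34.1 az 90.4 yaxis [-0.983 -0.155 -0.1  ] F [ 0.5 -0.3  0.8] w 0.0879 0.0
[np.float64(0.97), np.float64(-0.04), np.float64(0.53)] 0 
[np.float64(0.71), np.float64(0.02), np.float64(0.84)] 0 
[np.float64(-0.0), np.float64(-0.0), np.float64(0.83)] 0
```

Emit:
drive_tool([
  [[1,0.97,-0.04,0.53,0],[1,0.97,-0.04,0.53,0],[1,0.97,-0.04,0.53,0]],
])

```text
time_s: 22.18
tcp_pos: [0.477, -0.2364, 0.2274]
eef_rot: [-173.4, 33.7, -77.4]
contact_force: [0.0, 0.4, 0.8]
gripper_width: 0.0876
gripper_force: 0.0
```

Emit:
drive_tool([
  [[1,0.71,0.02,0.84,0],[1,0.71,0.02,0.84,0],[1,0.71,0.02,0.84,0]],
])

```text
time_s: 22.55
tcp_pos: [0.4897, -0.2489, 0.0982]
eef_rot: [-173.3, 33.7, -77.3]
contact_force: [-0.2, 0.9, 1.3]
gripper_width: 0.0874
gripper_force: 0.0
```

```bash
python3 - <<'E'
from h import *
s,R=st(); z=R[:,2]; C=np.array([.491,-.200,.027]); T=C+.011*z
mw=camera_model('wrist'); im=capture('wrist')
for l in lem(im,n='wrist',m=mw): print(l)
cv2.imwrite('pics/w2.png',im[:,:,::-1])
plan([T],[0])
E
```

```text
t 22.55 J [-28.9  29.6   0.2 -29.7 -80.5  49.8] p [ 0.4897 -0.2489  0.0982] tilt 34.3 az 90.8 yaxis [-0.983 -0.155 -0.097] F [-0.2  0.9  1.3] w 0.0874 0.0
(array([ 493.00800191, -206.54542553]), array([100.72044206,  39.40242845]), np.float64(98.51271670279056), (np.float64(253.310970464135), np.float64(195.63586497890296)), (np.int64(224), np.int64(282), np.int64(161), np.int64(235)))
(array([ 625.10290272, -180.20564312]), array([92.94822209, 49.94683069]), np.float64(70.65522368966062), (np.float64(98.66385420182247), np.float64(189.1846101923726)), (np.int64(69), np.int64(128), np.int64(155), np.int64(225)))
t 22.6 J [-28.9  29.6   0.3 -29.7 -80.6  49.8] p [ 0.4905 -0.2499  0.0997] tilt 34.2 az 90.6 yaxis [-0.983 -0.155 -0.099] F [0.6 0.8 0.2] w 0.0878 0.0
[np.float64(-0.0), np.float64(-0.01), np.float64(0.83)] 0
```

View pics/w2.png

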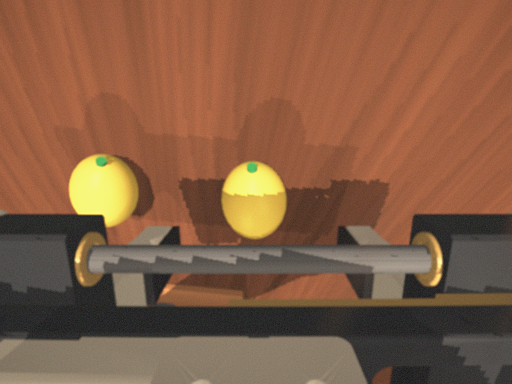

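Wrist view: lemon A is at (254,200), centred between the fingers, and B is at (104,190).

```bash
python3 - <<'E'
from h import *
mw=camera_model('wrist');m=camera_model('top')
print(tri(mw,[(254.3,200.5)],m,[(311.8,202.3)]),tri(mw,[(104,191)],m,[(305.7,163.7)]))
print(onz(mw,[(254.3,200.5),(104,191)],.027), onz(mw,[(252,168),(102,161)],.027))
E
```

```text
(array([ 0.49219287, -0.19877684,  0.02412554]), np.float64(0.0002459075654790727)) (array([ 0.62310804, -0.17689868,  0.02529963]), np.float64(0.0015519874021029422))
[[ 0.49248664 -0.20205146  0.027     ]
 [ 0.62266925 -0.17921731  0.027     ]] [[ 0.49951867 -0.23784687  0.027     ]
 [ 0.61591485 -0.21631914  0.027     ]]
```

Emit:
drive_tool([
  [[1,0,-0.02,0.4,0],[1,0,-0.02,0.83,0],[1,0,-0.02,0.83,0]],
])

```text
time_s: 22.98
tcp_pos: [0.4927, -0.1925, 0.0189]
eef_rot: [-173.1, 33.5, -77.1]
contact_force: [1.0, -1.1, 1.4]
gripper_width: 0.0875
gripper_force: 0.0
```

Emit:
drive_tool([
  [[-1,0,0,0,0],[-1,0,0,0,0],[-1,0,0,0,0],[-1,0,0,0,0],[-1,0,0,0,0]],
], squeeze=12)

```text
time_s: 23.6
tcp_pos: [0.4928, -0.1952, 0.0179]
eef_rot: [-173.1, 33.5, -77.3]
contact_force: [1.3, -1.4, 4.5]
gripper_width: 0.0525
gripper_force: 12.0
```

```bash
python3 - <<'E'
from h import *
s,R=st()
E
```

```text
t 23.6 J [-24.9  32.8  -6.5 -32.6 -70.1  52.2] p [ 0.4928 -0.1952  0.0179] tilt 34.1 az 90.3 yaxis [-0.983 -0.154 -0.101] F [ 1.3 -1.4  4.5] w 0.0525 12.00027794810012
```

```bash
python3 - <<'E'
from h import *
s,R=st(); mw=camera_model('wrist'); o=-Ro.from_rotvec(mw['rvec']).as_matrix().T@mw['tvec']; print('cam in tool',R.T@(o-s['tcp_pos']))
plan([(.493,-.195,.13),(.51,-.09,.135),(.525,.02,.135),(.5367,.1145,.125),(.5367,.1145,.095)],[0]*5)
mv([0,0,-.01],R)
E
```

```text
t 23.6 J [-24.9  32.8  -6.5 -32.6 -70.1  52.2] p [ 0.4928 -0.1952  0.0179] tilt 34.1 az 90.3 yaxis [-0.983 -0.154 -0.101] F [ 1.3 -1.4  4.5] w 0.0525 12.00027794810012
cam in tool [ 0.06605006  0.00118111 -0.15651698]
t 23.6 J [-24.9  32.8  -6.5 -32.6 -70.1  52.2] p [ 0.4928 -0.1952  0.0179] tilt 34.1 az 90.3 yaxis [-0.983 -0.154 -0.101] F [ 1.3 -1.4  4.5] w 0.0525 12.00027794810012
[np.float64(-0.52), np.float64(-0.1), np.float64(-0.77)] 0 
[np.float64(-0.7), np.float64(-0.27), np.float64(0.45)] 0 
[np.float64(-0.73), np.float64(-0.27), np.float64(0.52)] 0 
[np.float64(-0.57), np.float64(-0.21), np.float64(0.51)] 0 
[np.float64(0.13), np.float64(0.03), np.float64(0.2)] 0 
units [0.046 0.008 0.069]
```

Emit:
drive_tool([
  [[-1,-0.17,-0.03,-0.25,0],[-1,-0.52,-0.1,-0.77,0],[-1,-0.52,-0.1,-0.77,0],[-1,-0.52,-0.1,-0.77,0]],
])

```text
time_s: 24.1
tcp_pos: [0.4934, -0.194, 0.1302]
eef_rot: [-173.0, 33.4, -77.2]
contact_force: [0.2, 0.1, -1.6]
gripper_width: 0.0525
gripper_force: 12.0
```

Emit:
drive_tool([
  [[-1,-0.35,-0.13,0.22,0],[-1,-0.7,-0.27,0.45,0],[-1,-0.7,-0.27,0.45,0]],
])

```text
time_s: 24.48
tcp_pos: [0.5084, -0.0868, 0.1328]
eef_rot: [-173.3, 33.6, -77.2]
contact_force: [-0.7, -1.2, -0.5]
gripper_width: 0.0528
gripper_force: 12.0
```

Emit:
drive_tool([
  [[-1,-0.36,-0.13,0.26,0],[-1,-0.73,-0.27,0.52,0],[-1,-0.73,-0.27,0.52,0]],
])

```text
time_s: 24.85
tcp_pos: [0.5238, 0.024, 0.1327]
eef_rot: [-173.3, 33.6, -77.2]
contact_force: [-0.6, -0.8, -1.1]
gripper_width: 0.0524
gripper_force: 12.0
```

Emit:
drive_tool([
  [[-1,-0.28,-0.1,0.25,0],[-1,-0.57,-0.21,0.51,0],[-1,-0.57,-0.21,0.51,0],[-1,-0.57,-0.21,0.51,0]],
])

```text
time_s: 25.35
tcp_pos: [0.5362, 0.114, 0.1225]
eef_rot: [-173.3, 33.5, -77.4]
contact_force: [1.1, 0.1, -1.3]
gripper_width: 0.0525
gripper_force: 12.0
```

```bash
python3 - <<'E'
from h import *
s,R=st(); im=capture('top'); i2=capture('side'); i3=capture('wrist'); np.save('pics/side3.npy',i2)
a=np.zeros((600,800,3),np.uint8); a[:300,:400]=cv2.resize(im[100:220,140:300],(400,300)); a[:300,400:]=cv2.resize(i2[120:300,100:340],(400,300)); a[300:,:400]=cv2.resize(i3,(400,300)); cv2.imwrite('pics/mix3.png',a[:,:,::-1])
plan([(.5367,.1145,.095)],[0]); mv([0,0,-.001],R)
E
```

```text
t 25.35 J [  5.6  17.9 -12.1 -38.8 -62.9  24.2] p [0.5362 0.114  0.1225] tilt 34.1 az 90.6 yaxis [-0.983 -0.154 -0.098] F [ 1.1  0.1 -1.3] w 0.0525 11.999923246912658
t 25.5 J [  5.5  17.8 -12.  -38.8 -62.9  24.2] p [0.5368 0.1135 0.1234] tilt 34.1 az 90.4 yaxis [-0.983 -0.153 -0.099] F [-1.4  0.2 -1.5] w 0.0526 11.99982691090554
[np.float64(0.12), np.float64(0.02), np.float64(0.2)] 0 
units [0.005 0.001 0.007]
```

View pics/mix3.png

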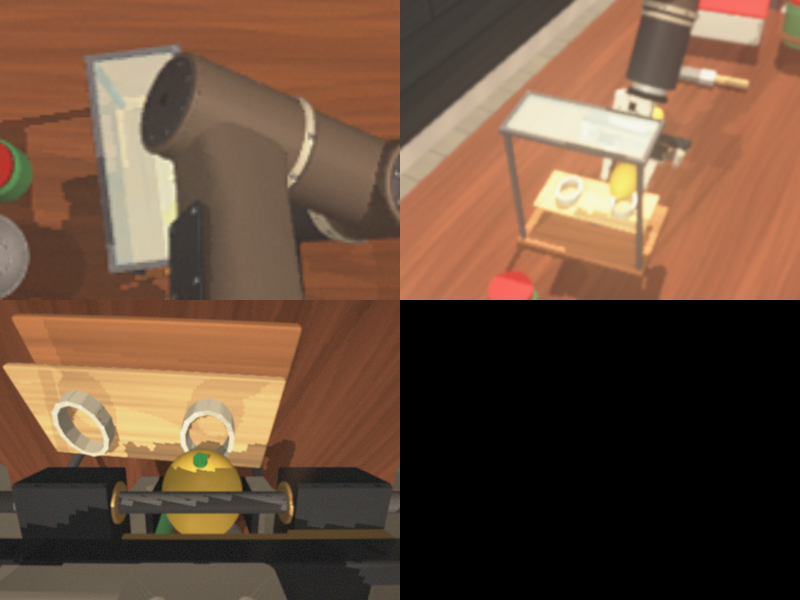

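Side and wrist views: the lemon hangs straight over the left cup. In the wrist panel the lemon's x is about 202 and the cup's about 207.

Emit:
drive_tool([
  [[-1,0.06,0.01,0.09,0],[-1,0.12,0.02,0.18,0],[-1,0.12,0.02,0.18,0],[-1,0.12,0.02,0.18,0]],
])

```text
time_s: 26.0
tcp_pos: [0.5372, 0.1146, 0.0976]
eef_rot: [-173.1, 33.5, -77.3]
contact_force: [0.1, 0.8, -2.1]
gripper_width: 0.0526
gripper_force: 12.0
```

```bash
python3 - <<'E'
from h import *
s,R=st(); mv([0,0,-.002],R)
fs=[]
for _ in range(4): capture('side'); q=r.get_state(); fs.append(np.r_[q['contact_force'],q['tcp_pos']])
print(np.array(fs).round(4))
E
```

```text
t 26.0 J [  5.4  19.8 -13.  -39.8 -60.7  26.4] p [0.5372 0.1146 0.0976] tilt 34.1 az 90.4 yaxis [-0.983 -0.154 -0.1  ] F [ 0.1  0.8 -2.1] w 0.0526 11.999990022741258
units [0.009 0.002 0.014]
[[ 0.4024 -0.813  -1.6564  0.5373  0.1147  0.0979]
 [ 0.2144  0.6496 -1.1898  0.5373  0.1148  0.0981]
 [-0.3502 -0.4501 -0.8251  0.5373  0.1148  0.0982]
 [ 0.3619  0.0354 -1.2642  0.5373  0.1148  0.0982]]
```

Emit:
drive_tool([
  [[-1,0.019,0.004,0.028,0],[-1,0.038,0.007,0.056,0],[-1,0.038,0.007,0.056,0]],
])

```text
time_s: 26.58
tcp_pos: [0.537, 0.1147, 0.0893]
eef_rot: [-173.1, 33.5, -77.3]
contact_force: [0.8, 0.4, -1.0]
gripper_width: 0.0525
gripper_force: 12.0
```

Emit:
drive_tool([
  [[-1,0.009,0.002,0.014,0],[-1,0.009,0.002,0.014,0]],
])

```text
time_s: 26.82
tcp_pos: [0.5372, 0.1146, 0.0877]
eef_rot: [-173.1, 33.5, -77.3]
contact_force: [0.0, -1.0, 0.8]
gripper_width: 0.0523
gripper_force: 12.0
```

Emit:
drive_tool([
  [[-1,0.007,0.001,0.011,0],[-1,0.007,0.001,0.011,0]],
])

```text
time_s: 27.08
tcp_pos: [0.5373, 0.1146, 0.0862]
eef_rot: [-173.1, 33.5, -77.3]
contact_force: [0.4, -2.1, 1.9]
gripper_width: 0.0524
gripper_force: 12.0
```

```bash
cat >f.py <<'E'
from h import *
s,R=st(); fs=[]
for _ in range(3): capture('side'); q=r.get_state(); fs.append(np.r_[q['contact_force'],q['tcp_pos']])
print(np.array(fs).mean(0).round(4))
E
python3 f.py
```

```text
t 27.07 J [  5.3  20.7 -13.4 -40.3 -59.8  27.5] p [0.5373 0.1146 0.0862] tilt 34.1 az 90.3 yaxis [-0.983 -0.154 -0.1  ] F [ 0.4 -2.1  1.9] w 0.0524 12.000119013246149
[ 0.3943 -1.4916  2.2653  0.5372  0.1147  0.0863]
```

Emit:
drive_tool([
  [[-1,0.0135,0.0026,-0.0094,0],[-1,0.0135,0.0026,-0.0094,0]],
])

```text
time_s: 27.48
tcp_pos: [0.5373, 0.1133, 0.0863]
eef_rot: [-173.1, 33.5, -77.3]
contact_force: [1.1, 2.1, 2.9]
gripper_width: 0.0525
gripper_force: 12.0
```

```bash
python3 f.py
```

```text
t 27.48 J [  5.1  20.7 -13.3 -40.3 -59.9  27.6] p [0.5373 0.1133 0.0863] tilt 34.2 az 90.3 yaxis [-0.983 -0.154 -0.101] F [1.1 2.1 2.9] w 0.0525 11.999975263606757
[1.8013 3.0259 1.5915 0.5373 0.1132 0.0863]
```

Emit:
drive_tool([
  [[-1,-0.006,-0.001,0.004,0],[-1,-0.006,-0.001,0.004,0]],
])

```text
time_s: 27.88
tcp_pos: [0.5373, 0.1136, 0.0862]
eef_rot: [-173.1, 33.5, -77.3]
contact_force: [1.2, 1.1, 1.2]
gripper_width: 0.0529
gripper_force: 12.0
```

```bash
python3 f.py
```

```text
t 27.88 J [  5.2  20.7 -13.3 -40.3 -59.8  27.6] p [0.5373 0.1136 0.0862] tilt 34.1 az 90.3 yaxis [-0.983 -0.154 -0.1  ] F [1.2 1.1 1.2] w 0.0529 12.000067227054387
[1.9664 1.2653 1.653  0.5372 0.1136 0.0862]
```

Emit:
drive_tool([
  [[0.8,0,0,0,0],[0.8,0,0,0,0],[0.8,0,0,0,0],[0.8,0,0,0,0]],
])

```text
time_s: 28.52
tcp_pos: [0.5368, 0.1136, 0.0859]
eef_rot: [-173.1, 33.5, -77.3]
contact_force: [0.6, 0.0, -0.1]
gripper_width: 0.0782
gripper_force: 0.0
```

```bash
python3 - <<'E'
from h import *
s,R=st(); i2=capture('side'); i3=capture('wrist'); np.save('pics/w4.npy',i3)
a=np.zeros((384,800,3),np.uint8); a[:300,:288]=cv2.resize(i2[150:250,200:296],(288,300)); a[:,288:]=i3; cv2.imwrite('pics/mix4.png',a[:,:,::-1])
plan([s['tcp_pos']-.12*R[:,2]],[0])
E
```

```text
t 28.52 J [  5.2  20.7 -13.4 -40.3 -59.8  27.6] p [0.5368 0.1136 0.0859] tilt 34.1 az 90.4 yaxis [-0.983 -0.154 -0.099] F [ 0.6  0.  -0.1] w 0.0782 0.0
t 28.62 J [  5.2  20.7 -13.4 -40.3 -59.8  27.6] p [0.5369 0.1136 0.086 ] tilt 34.1 az 90.4 yaxis [-0.983 -0.154 -0.1  ] F [-0.4  0.3 -0.2] w 0.0788 0.0
[np.float64(0.0), np.float64(0.0), np.float64(-1.0)] 0
```

View pics/mix4.png

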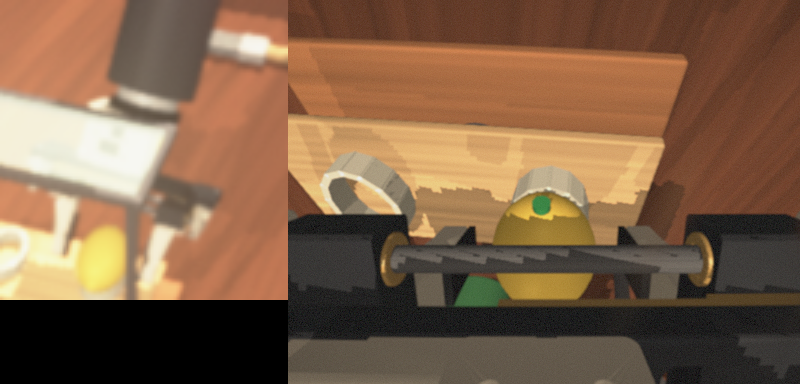

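Lemon A sits in the left cup with the fingers clear on both sides (wrist panel, lemon at about (545,245)). Next I'll retract and go for B.

Emit:
drive_tool([
  [[0.8,0,0,-0.3,0],[0.8,0,0,-0.7,0],[1,0,0,-1,0],[1,0,0,-1,0]],
])

```text
time_s: 29.12
tcp_pos: [0.5389, 0.045, 0.188]
eef_rot: [-172.8, 33.4, -77.2]
contact_force: [1.0, 0.3, 0.4]
gripper_width: 0.087
gripper_force: 0.0
```

```bash
python3 - <<'E'
from h import *
s,R=st(); z=R[:,2]
for a in(.04,.05,.06):
    Q=R@Ro.from_euler('z',a*360,degrees=True).as_matrix(); print(a,(np.degrees(np.arctan2(Q[1,1],Q[0,1]))-90)%180,Q[2,1])
C=np.array([.6228,-.1775,.027]); T=C+.011*z; print(T)
plan([(.575,-.06,.19),(.605,-.16,.165),T-.10*z,T],[0,.05,0,0])
m=camera_model('wrist'); im=capture('wrist'); np.save('pics/w5.npy',im)
for zz in(.094,): print(lem(im,zz,'wrist',m))
E
```

```text
t 29.12 J [ -1.2  14.9  -7.2 -36.  -72.4  24.5] p [0.5389 0.045  0.188 ] tilt 34.1 az 89.9 yaxis [-0.983 -0.153 -0.105] F [1.  0.3 0.4] w 0.087 0.0
0.04 86.87900426738145 0.03540267826406045
0.05 83.8879770219032 0.07043128707867252
0.06 80.88213788011336 0.10518193578017936
[ 0.62281264 -0.17133894  0.0178873 ]
t 29.12 J [ -1.2  14.9  -7.2 -36.  -72.4  24.5] p [0.5389 0.045  0.188 ] tilt 34.1 az 89.9 yaxis [-0.983 -0.153 -0.105] F [1.  0.3 0.4] w 0.087 0.0
[np.float64(0.76), np.float64(-0.16), np.float64(-0.5)] 0 
[np.float64(0.84), np.float64(-0.1), np.float64(-0.3)] 0.05 
[np.float64(0.74), np.float64(-0.24), np.float64(0.13)] 0 
[np.float64(-0.0), np.float64(-0.0), np.float64(0.84)] 0 
[(array([540.4431422 ,  89.91160778]), array([41.8632183 , 33.92247585]), np.float64(25.881870434705263), (np.float64(258.73305954825463), np.float64(180.47433264887064)), (np.int64(235), np.int64(282), np.int64(161), np.int64(193)))]
```

Emit:
drive_tool([
  [[1,0.76,-0.16,-0.5,0],[1,0.76,-0.16,-0.5,0],[1,0.76,-0.16,-0.5,0]],
])

```text
time_s: 29.55
tcp_pos: [0.5737, -0.0607, 0.1844]
eef_rot: [-173.3, 33.5, -77.5]
contact_force: [-0.0, 0.9, -0.3]
gripper_width: 0.0875
gripper_force: 0.0
```

Emit:
drive_tool([
  [[1,0.84,-0.1,-0.3,0.055],[1,0.84,-0.1,-0.3,0.055],[1,0.84,-0.1,-0.3,0.055]],
])

```text
time_s: 29.92
tcp_pos: [0.6032, -0.1601, 0.1588]
eef_rot: [173.2, 33.6, -101.5]
contact_force: [-0.2, 0.6, 0.5]
gripper_width: 0.0878
gripper_force: 0.0
```

Emit:
drive_tool([
  [[1,0.74,-0.24,0.13,0],[1,0.74,-0.24,0.13,0],[1,0.74,-0.24,0.13,0]],
])

```text
time_s: 30.3
tcp_pos: [0.6166, -0.2257, 0.0939]
eef_rot: [173.2, 33.7, -101.3]
contact_force: [-0.6, 0.7, -0.4]
gripper_width: 0.088
gripper_force: 0.0
```

```bash
python3 - <<'E'
from h import *
s,R=st(); z=R[:,2]
mw=camera_model('wrist'); im=capture('wrist'); mt=camera_model('top')
for l in lem(im,n='wrist',m=mw):
    print(l); p=((l[4][0]+l[4][1])/2,(l[4][2]+l[4][3])/2); print(p,onz(mw,[p],.027),tri(mw,[p],mt,[(305.7,163.7)]))
hsv=cv2.cvtColor(im,cv2.COLOR_RGB2HSV);k=cv2.inRange(hsv,(55,120,60),(85,255,255));k[230:]=0
v,u=np.nonzero(k); print('nub',u.mean(),v.mean(),len(u),onz(mw,[(u.mean(),v.mean())],.027))
C=np.array([.6228,-.1775,.027]); T=C+.011*z; plan([T],[0])
E
```

```text
t 30.3 J [-22.8  36.3  12.7 -31.3 -82.8  22.2] p [ 0.6166 -0.2257  0.0939] tilt 34.3 az 90.8 yaxis [-0.987  0.131  0.098] F [-0.6  0.7 -0.4] w 0.088 0.0
(array([ 617.87975486, -177.55383794]), array([103.42225107,  36.37309579]), np.float64(85.62296757710787), (np.float64(255.07609206200095), np.float64(205.52372005636448)), (np.int64(227), np.int64(279), np.int64(167), np.int64(241)))
(np.float64(253.0), np.float64(204.0)) [[ 0.61913307 -0.18188084  0.027     ]] (array([ 0.62107381, -0.17689112,  0.02297052]), np.float64(0.0032068302854328535))
nub 252.4126984126984 172.31746031746033 63 [[ 0.61446059 -0.21686825  0.027     ]]
t 30.35 J [-22.8  36.2  12.7 -31.3 -82.9  22.2] p [ 0.6172 -0.2252  0.0957] tilt 34.2 az 90.6 yaxis [-0.987  0.13   0.096] F [ 0.4  0.6 -0.6] w 0.0876 0.0
[np.float64(-0.01), np.float64(-0.05), np.float64(0.79)] 0
```

Emit:
drive_tool([
  [[1,-0.01,-0.035,0.4,0],[1,-0.01,-0.035,0.79,0],[1,-0.01,-0.035,0.79,0]],
])

```text
time_s: 30.72
tcp_pos: [0.6203, -0.1684, 0.0175]
eef_rot: [173.3, 33.7, -101.1]
contact_force: [1.0, -0.2, 0.4]
gripper_width: 0.0875
gripper_force: 0.0
```

Emit:
drive_tool([
  [[-1,0,0,0,0],[-1,0,0,0,0],[-1,0,0,0,0],[-1,0,0,0,0],[-1,0,0,0,0]],
], squeeze=12)

```text
time_s: 31.35
tcp_pos: [0.6222, -0.1734, 0.0198]
eef_rot: [173.7, 33.6, -101.1]
contact_force: [-0.1, -0.9, 3.4]
gripper_width: 0.0527
gripper_force: 12.0
```

```bash
python3 - <<'E'
from h import *
s,R=st(); z=R[:,2]; p=s['tcp_pos']
C=np.array([.6205,-.178,.027])
# across-jaw coordinate is set by the grip: keep C's along-tool x/z, zero tool-y
o=R.T@(C-p); print('offset tool',o); o[1]=0
for ro in(-.055,-.0525,-.05):
    Q=R@Ro.from_euler('z',ro*360,degrees=True).as_matrix(); ax=np.cross(Q[:,1],[0,0,1]); print(ro,np.degrees(np.arctan2(Q[1,1],Q[0,1])) %180+90-90)
Q=R@Ro.from_euler('z',-.055*360,degrees=True).as_matrix()
G=np.array([.6447,.1269,.134]); TP=G-Q@o; print('place TCP(z+40mm)',TP)
plan([p+[0,0,.11],(.632,-.06,.135),(.641,.04,.135),TP],[0,-.055,0,0])
E
```

```text
t 31.35 J [-19.1  38.8   6.9 -33.4 -73.8  24. ] p [ 0.6222 -0.1734  0.0198] tilt 34.1 az 90.3 yaxis [-0.987  0.131  0.092] F [-0.1 -0.9  3.4] w 0.0527 12.000171972904354
offset tool [ 7.44429462e-05  1.72143522e-03 -8.58622808e-03]
-0.055 8.889454834729264
-0.0525 8.137088842689991
-0.05 7.3859365991570485
place TCP(z+40mm) [0.64466317 0.1317729  0.12693018]
t 31.35 J [-19.1  38.8   6.9 -33.4 -73.8  24. ] p [ 0.6222 -0.1734  0.0198] tilt 34.1 az 90.3 yaxis [-0.987  0.131  0.092] F [-0.1 -0.9  3.4] w 0.0527 12.000171972904354
[np.float64(-0.51), np.float64(0.08), np.float64(-0.76)] 0 
[np.float64(-0.81), np.float64(0.05), np.float64(0.49)] -0.055 
[np.float64(-0.66), np.float64(-0.2), np.float64(0.47)] 0 
[np.float64(-0.58), np.float64(-0.14), np.float64(0.49)] 0
```

Emit:
drive_tool([
  [[-1,-0.17,0.03,-0.25,0],[-1,-0.51,0.08,-0.76,0],[-1,-0.51,0.08,-0.76,0],[-1,-0.51,0.08,-0.76,0]],
])

```text
time_s: 31.85
tcp_pos: [0.6228, -0.1729, 0.1304]
eef_rot: [173.7, 33.6, -101.0]
contact_force: [-0.0, 0.7, -1.4]
gripper_width: 0.0527
gripper_force: 12.0
```

Emit:
drive_tool([
  [[-1,-0.4,0.03,0.25,-0.027],[-1,-0.81,0.05,0.49,-0.055],[-1,-0.81,0.05,0.49,-0.055],[-1,-0.81,0.05,0.49,-0.055]],
])

```text
time_s: 32.35
tcp_pos: [0.6312, -0.0592, 0.1334]
eef_rot: [-173.3, 33.5, -77.4]
contact_force: [0.5, -0.3, -0.8]
gripper_width: 0.0531
gripper_force: 12.0
```

Emit:
drive_tool([
  [[-1,-0.33,-0.1,0.24,0],[-1,-0.66,-0.2,0.47,0],[-1,-0.66,-0.2,0.47,0]],
])

```text
time_s: 32.72
tcp_pos: [0.6403, 0.0422, 0.1335]
eef_rot: [-173.2, 33.6, -77.3]
contact_force: [-0.7, -0.7, -1.0]
gripper_width: 0.0526
gripper_force: 12.0
```

Emit:
drive_tool([
  [[-1,-0.29,-0.07,0.25,0],[-1,-0.58,-0.14,0.49,0],[-1,-0.58,-0.14,0.49,0],[-1,-0.58,-0.14,0.49,0]],
])

```text
time_s: 33.22
tcp_pos: [0.6443, 0.131, 0.125]
eef_rot: [-173.2, 33.5, -77.4]
contact_force: [0.5, -0.6, -1.2]
gripper_width: 0.0527
gripper_force: 12.0
```

```bash
python3 f.py; python3 - <<'E'
from h import *
s,R=st(); plan([(.6447,.1318,.096)],[0]); mv([0,0,-.001],R); mv([0,.001,0],R); mv([.001,0,0],R)
i3=capture('wrist'); i2=capture('side'); a=np.zeros((384,800,3),np.uint8); a[:300,:288]=cv2.resize(i2[150:250,180:276],(288,300)); a[:,288:]=i3; cv2.imwrite('pics/mix6.png',a[:,:,::-1])
E
```

```text
t 33.23 J [  6.4  25.8   0.8 -37.5 -66.2  20.2] p [0.6443 0.131  0.125 ] tilt 34.1 az 90.4 yaxis [-0.983 -0.153 -0.099] F [ 0.5 -0.6 -1.2] w 0.0527 11.999885227996856
[-0.02    0.1688 -1.1473  0.6445  0.1307  0.1254]
t 33.38 J [  6.4  25.8   0.8 -37.5 -66.2  20.1] p [0.6446 0.1307 0.1255] tilt 34.1 az 90.3 yaxis [-0.983 -0.152 -0.099] F [ 0.6 -0.1 -2.1] w 0.0527 11.999917812645435
t 33.38 J [  6.4  25.8   0.8 -37.5 -66.2  20.1] p [0.6446 0.1307 0.1255] tilt 34.1 az 90.3 yaxis [-0.983 -0.152 -0.099] F [ 0.6 -0.1 -2.1] w 0.0527 11.999917812645435
[np.float64(0.13), np.float64(0.02), np.float64(0.21)] 0 
units [0.005 0.001 0.007]
units [-0.007 -0.001  0.005]
units [ 0.002 -0.008 -0.   ]
```

View pics/mix6.png

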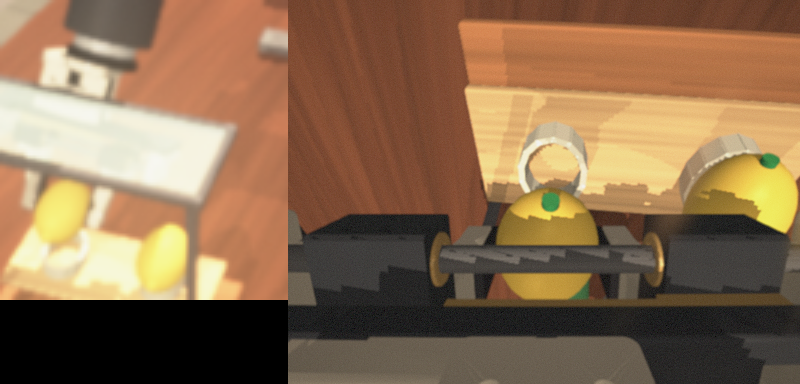

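Wrist panel: lemon B at x≈548 hangs over the right cup at x≈553, the same relation as the first placing. Lemon A sits in its cup.

Emit:
drive_tool([
  [[-1,0.06,0.01,0.1,0],[-1,0.12,0.02,0.19,0],[-1,0.12,0.02,0.19,0],[-1,0.12,0.02,0.19,0]],
])

```text
time_s: 33.98
tcp_pos: [0.6446, 0.1331, 0.0985]
eef_rot: [-173.1, 33.5, -77.3]
contact_force: [0.7, -0.2, -0.4]
gripper_width: 0.0532
gripper_force: 12.0
```

Emit:
drive_tool([
  [[-1,0.014,0.002,0.021,0],[-1,0.028,0.005,0.042,0],[-1,0.028,0.005,0.042,0]],
])

```text
time_s: 34.35
tcp_pos: [0.6445, 0.1331, 0.0926]
eef_rot: [-173.1, 33.5, -77.3]
contact_force: [-0.0, -0.3, -1.4]
gripper_width: 0.0522
gripper_force: 12.0
```

Emit:
drive_tool([
  [[-1,0.008,0.001,0.011,0],[-1,0.008,0.001,0.011,0]],
])

```text
time_s: 34.6
tcp_pos: [0.6447, 0.133, 0.0912]
eef_rot: [-173.1, 33.5, -77.3]
contact_force: [0.3, 0.0, 0.6]
gripper_width: 0.0528
gripper_force: 12.0
```

```bash
python3 f.py
```

```text
t 34.6 J [  6.4  28.   -0.4 -38.5 -63.5  22.6] p [0.6447 0.133  0.0912] tilt 34.1 az 90.3 yaxis [-0.983 -0.154 -0.1  ] F [0.3 0.  0.6] w 0.0528 12.000104924663901
[-0.2127 -0.1861  0.0489  0.6447  0.133   0.0913]
```

Emit:
drive_tool([
  [[-1,0.017,0.003,0.003,0],[-1,0.017,0.003,0.003,0]],
])

```text
time_s: 35.0
tcp_pos: [0.6449, 0.1315, 0.0897]
eef_rot: [-173.1, 33.5, -77.3]
contact_force: [1.3, 0.4, 1.0]
gripper_width: 0.0525
gripper_force: 12.0
```

```bash
python3 f.py
```

```text
t 35.0 J [  6.2  28.1  -0.4 -38.6 -63.5  22.8] p [0.6449 0.1315 0.0897] tilt 34.1 az 90.3 yaxis [-0.983 -0.154 -0.1  ] F [1.3 0.4 1. ] w 0.0525 12.000104610342532
[0.7034 0.1296 0.8003 0.6449 0.1315 0.0898]
```

Emit:
drive_tool([
  [[-1,0.006,0.001,0.009,0],[-1,0.006,0.001,0.009,0]],
])

```text
time_s: 35.4
tcp_pos: [0.6449, 0.1315, 0.0884]
eef_rot: [-173.1, 33.5, -77.3]
contact_force: [0.4, -0.4, 2.6]
gripper_width: 0.0527
gripper_force: 12.0
```

```bash
python3 f.py
```

```text
t 35.4 J [  6.2  28.2  -0.5 -38.6 -63.4  22.9] p [0.6449 0.1315 0.0884] tilt 34.1 az 90.3 yaxis [-0.983 -0.154 -0.1  ] F [ 0.4 -0.4  2.6] w 0.0527 12.000098400749266
[ 1.5211 -0.0814  1.3986  0.6449  0.1315  0.0885]
```

Emit:
drive_tool([
  [[0.8,0,0,0,0],[0.8,0,0,0,0],[0.8,0,0,0,0],[0.8,0,0,0,0]],
])

```text
time_s: 36.05
tcp_pos: [0.6445, 0.1316, 0.0882]
eef_rot: [-173.1, 33.5, -77.3]
contact_force: [0.2, 0.9, -0.5]
gripper_width: 0.0786
gripper_force: 0.0
```

Emit:
drive_tool([
  [[0.8,0,0,-0.3,0],[0.8,0,0,-0.7,0],[0.8,0,0,-1,0],[0.8,0,0,-1,0]],
])

```text
time_s: 36.55
tcp_pos: [0.6465, 0.0626, 0.1908]
eef_rot: [-172.8, 33.4, -77.2]
contact_force: [0.2, 0.3, -0.8]
gripper_width: 0.0785
gripper_force: 0.0
```

Emit:
drive_tool([
  [[0.8,0.5,0.1,-0.4,0],[0.8,0.9,0.1,-0.7,0],[0.8,0.9,0.1,-0.7,0],[0.8,0.9,0.1,-0.7,0]],
])

```text
time_s: 37.05
tcp_pos: [0.6532, -0.0729, 0.1952]
eef_rot: [-173.2, 33.6, -77.4]
contact_force: [0.1, 0.5, -0.2]
gripper_width: 0.0788
gripper_force: 0.0
```

```bash
python3 - <<'E'
from h import *
s,R=st(); m=camera_model('wrist'); im=capture('wrist')
for l in lem(im,.094,'wrist',m): print(l)
hsv=cv2.cvtColor(im,cv2.COLOR_RGB2HSV)
i2=capture('side'); a=np.zeros((384,800,3),np.uint8); a[:300,:288]=cv2.resize(i2[150:250,180:276],(288,300)); a[:,288:]=im; cv2.imwrite('pics/mix7.png',a[:,:,::-1])
E
```

```text
t 37.05 J [-10.6  27.4  12.1 -33.7 -83.4  27.7] p [ 0.6532 -0.0729  0.1952] tilt 34.2 az 90.4 yaxis [-0.983 -0.152 -0.098] F [ 0.1  0.5 -0.2] w 0.0788 0.0
(array([522.94024344, 155.60729451]), array([44.88659307, 33.56974161]), np.float64(109.13925778697286), (np.float64(332.975), np.float64(286.625)), (np.int64(319), np.int64(344), np.int64(278), np.int64(294)))
(array([646.3220582, 174.5080694]), array([38.66372754, 29.4419931 ]), np.float64(146.88825280739513), (np.float64(242.45771144278606), np.float64(278.39303482587064)), (np.int64(230), np.int64(254), np.int64(273), np.int64(285)))
```

View pics/mix7.png

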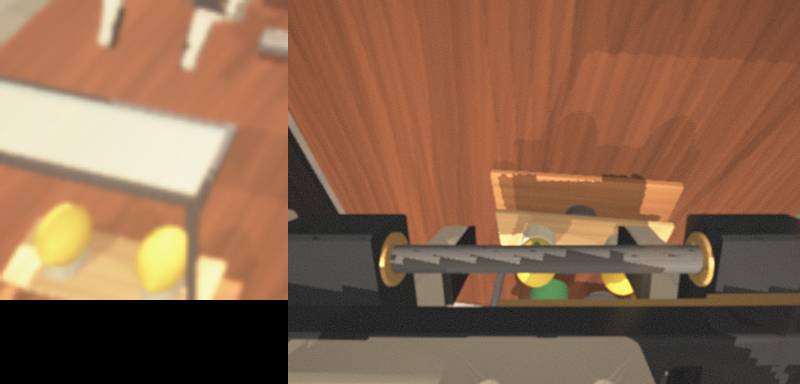

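The side view shows both lemons lying in their cups, at panel (64,235) and (163,258), with the gripper well clear. I'll hand in.

```bash
python3 -c "
from plant import job
print(job.close_job())"
```

```text
the job is handed in; nothing more can be done
None
```

Both lemons are resting lengthwise in the two cups, set down gently and let go, and the job is handed in at about 37 s; the hand-in call gave no verdict.

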